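# Sort spring plungers by feel

## Task

Swing the flat cover of the sorting box right aside about its pivot screw, so that the small bay is clear, and leave it there. Then sort the three look-alike spring plungers from the sloped rack by how hard their caps resist being pushed in: put each weak one into the small bay that was covered and each stiff one into the bigger open bay, and leave the loose things that stand around where they are.

Things in the scene. Friction and masses are not known exactly. Their poses are not given: they have to be found in the camera images.
- rack: fixed rack: an aluminium bar 50 x 210 x 34 mm on a steel foot (85 x 220 x 6 mm), with three holes in a row along the rack's y, 70 mm apart, 28 mm deep, 25 mm across. The holes lean 0.45 rad (26 degrees) from vertical, mouths up and to the rack's -x side. A 10 mm round carrying handle runs along y above the caps, 3 mm to -x of the origin, 180 mm up. Origin under the middle of the foot.
- sort_box: fixed grey sheet box, 100 (x) x 210 (y) x 45 mm high, open on top, walls and floor 3 mm, with two bays along its y: a small one at the +y end (inside 94 x 80 mm), at first under a flat cover, and a bigger one at the -y end, always open (inside 94 x 121 mm). Origin under its middle, z up.
- covered_bay (a point): centre of the inner floor of the small bay under the cover, 3 mm above the bench; axes as the box
- open_bay (a point): centre of the inner floor of the bigger, always open bay, 3 mm above the bench; axes as the box
- cover_plate (a joint): angle of the flat aluminium cover (100 x 86 x 3 mm, top 48.5 mm above the bench) about its upright pivot screw, rad: 0 = square over the small bay, growing clockwise seen from above, stop at 1.75; nearly closed at first (up to 0.15). From about 1.5 the small bay is clear. It turns lightly (under 1 N at the knob) and stays where it is left.
- cover_pivot (a point): the cover's pivot screw, at the box's outer far corner (box +x, +y), on the rim 45 mm above the bench
- cover_knob (a point): middle of the upright round black knob on the cover, 14 mm across, standing 26 mm up from the cover; this point lies 14 mm over the cover's top face, 62.5 mm above the bench, 87 mm from the pivot
- hole_1 (a point): middle of the mouth of the rack's hole at the -y end of the row, z pointing out along the leaning hole. A spring plunger stands in it at first, foot on the hole's floor 28 mm in; so its cap's centre lies 44 mm out from the mouth along z (up to 2 mm to the low side: the hole is loose). The plungers look alike and change holes each time; which is weak can only be felt. The rules' ..._plunger_middle is the middle of its barrel; its pose is not given.
- hole_2 (a point): middle of the mouth of the rack's hole at the middle, z pointing out along the leaning hole. A spring plunger stands in it at first, foot on the hole's floor 28 mm in; so its cap's centre lies 44 mm out from the mouth along z (up to 2 mm to the low side: the hole is loose). Plunger: 84 mm long, 75 g; steel barrel 22 mm across, 42 mm long; 18 mm of 8 mm stem with coil spring; black cap 18 mm across, 24 mm tall.
- hole_3 (a point): middle of the mouth of the rack's hole at the +y end of the row, z pointing out along the leaning hole. A spring plunger stands in it at first, foot on the hole's floor 28 mm in; so its cap's centre lies 44 mm out from the mouth along z (up to 2 mm to the low side: the hole is loose). Caps push in 8 mm, spring back, never come off. Weak: 1 N to start, under 4 N fully in. Stiff: 4 N to start, 13 N at 4.5 mm, under 22 N.
- capacitor: can capacitor, 30 mm across, 46 mm tall, a bystander standing loose on the bench; origin at the centre of its underside
- flux_tin: flat round tin, 46 mm across, 18 mm tall, a bystander standing loose on the bench; origin at the centre of its underside
- solder_reel: reel of solder wire standing on its flange, 53 x 49 x 55 mm, a bystander standing loose on the bench; origin at the centre of its underside

How it is judged:
By the outcome, as a careful person would: the job done as asked, in the order asked, and still so for the second after the job is handed in, with the robot touching nothing.
It also fails if it takes over 72 s, if anything falls off the work surface, if the arm or the gripper's body presses on something with over 40 N, if the wrist force passes 120 N, or if a joint passes its speed limit or range.

## Robot

A 6-joint arm with a two-finger parallel gripper is mounted at the origin on a cart in front of the work surface, level with it; the furniture and walls round the work are solid. World frame = base frame: x ahead of the robot, y to its left, z up, the work surface at z = 0. Lengths are in mm, angles in degrees, forces in N, time in s.
With the tool pointing down it reaches from about 350 to 850 mm from the base axis. Payload 8.1 kg.
Tool frame: the origin (TCP) lies midway between the tips of the shut fingers; the grasp point (between the pads) lies 19 mm behind it; z points along the fingers, y is the line along which they close (so a half turn about z gives the same grasp; the last joint's range is limited). The gripper opens to 85 mm and grips with 20 to 120 N. Pads are 22 mm wide; open, the fingers measure 114 mm over their backs; the gripper's body (76 mm by 85 mm) begins 54 mm behind the grasp point. The pads swing forward as they close: fully open they stand 13 mm farther back than shut.
Start: joints at [61.799, 7.471, 85.268, -0, 87.261, -4.893], TCP at [237.383, 551.049, 231.292] pointing down, gripper open.
Joint ranges: [-169.43, 169.43], [-51.17, 129.36], [1.28, 143.12], [-76.62, 256.62], [0, 156.53], [-152.29, 152.29]. Speed limits (degrees/s): [136.94, 136.94, 159.86, 180, 180, 180].

## Interface

Orientations are given as [roll, pitch, yaw] about the fixed x, y, z axes, in that order (R = Rz(yaw) Ry(pitch) Rx(roll)).
In Python, from bench import r gives the robot as it stands.
- The arm moves only by the tool send_rows, never from a script. Its argument "increments" is a list of rows, each a list of 6 numbers: the shift along the tool's x, y, z in mm, then the turn, a rotation vector about the tool's x, y, z in rad. A call has 1 to 5 rows; each row shifts and turns the commanded pose from where the row before left it, along the tool's axes as they then stand; what a row does not reach is not made up. A row lasts 1/8 s, in which the tool goes at most 62.5 mm and 10.7 degrees, less where a joint would pass 70% of its speed; a pose out of reach is approached as far as the arm can. A call is refused whole if a number of a shift passes 62.5 or a number of a turn 0.188, either way. A call with a gripper value outside its range is refused whole. "grip" is the closure, from -1 (fully open) to 1 (shut), set as the call begins (left out, the last holds). The fingers move at their own pace and stop on an object; "grip_force" is the grip in N (left out, the last holds). Time passes only in rows, so rows that do not move let the fingers close. It gives the time, the measured TCP pose, the force, the opening and the grip force at its end, in the units of the state.
- r.sense(): the state, without advancing time (a new reading comes with each control period).
- r.snapshot(name): name is "scene" or "top" or "wrist"; returns a dict with "img" (384x512x3 uint8, blue, green, red), "z_map" (384x512 float32, mm along the optical axis (not along the pixel's ray), 0 where there is no reading), "fx", "fy", "cx", "cy" (pixels), "D" ([k1, k2, p1, p2, k3] as OpenCV has them; the pictures are not rectified), "view" (4x4, takes a point from world to camera coordinates). Camera axes: x right, y down, z forward; pixel columns grow to the right and rows downward; lengths in mm; the calibration is good to about 2 mm. A picture is of the moment at which its call begins.
- r.hand_in(): hands the job in; it is judged then, once.
The state is a dict: "time": time; "joint_pos": joint angles; "qd": joint speeds; "joint_efforts": joint torques, N m; "tool_pos": TCP position; "tcp_rot": TCP orientation; "ft_force": force on the tool from outside, world axes, zero at the start; "wrist_torque": the same for the moment, N m; "finger_gap": finger opening in mm; "grip_force": force on a finger pad.
Only numpy, scipy, OpenCV 4.12 (cv2) and the standard library are available. Lean on these libraries where they do the work, as an engineer would, in place of code of your own. Each camera call takes 0.05 s, during which the arm holds its last target. There are 200 camera calls.

## Working session

There is one attempt and no reset: what is moved stays moved. The work goes in short steps, Python scripts to look and compute and a tool call to move; the robot and the scene stay as the last step left them, time stands still between calls to the robot, and variables do not carry over. Pictures are saved under pics/ and viewed, at most 10 in all, crops included, and the job is handed in when it is done.

Besides the shell and the picture viewer there is one more tool, called after ">>>" in YAML: its name, and indented under it one key for each argument. send_rows: Moves the arm, as the interface text tells. Its arguments: {"type":"object","properties":{"increments":{"type":"array"},"grip":{"type":"number"},"grip_force":{"type":"number"}},"required":["increments"]}

```bash
ls; mkdir -p pics
python3 - <<'E'
from bench import r
import cv2, numpy as np
s=r.sense();print(s)
for n in("top","scene"):
    d=r.snapshot(n);cv2.imwrite(f"pics/{n}0.png",d["img"]);np.savez(f"{n}0.npz",**d)
    print(n,d["fx"],d["cx"],d["D"],np.round(d["view"],3).tolist())
E
```

```text
pics
{'time': 0.0, 'joint_pos': array([ 6.17999258e+01,  7.51579497e+00,  8.53297610e+01,  2.78832767e-04,
        8.72621187e+01, -4.89344133e+00]), 'qd': array([-0.09122546,  0.02900457, -0.03437476,  0.00257388,  0.13388505,
        0.02849818]), 'joint_efforts': array([-4.07533971e-04, -5.69402683e+01, -5.00549769e+01, -2.08755609e-04,
        1.49708125e-02,  3.47471564e-05]), 'tool_pos': array([237.10835947, 550.55548423, 230.2326631 ]), 'tcp_rot': array([-1.79892742e+02, -9.46242806e-03,  1.56693345e+02]), 'ft_force': array([-0.41728765,  0.09902325, -0.05247639]), 'wrist_torque': array([-0.01829748, -0.02096834, -0.01053415]), 'grip_force': 0.0, 'finger_gap': 85.38097930285794}
top 425.37354705459734 254.55863772606384 [-0.14674815  0.          0.          0.          0.        ] [[-0.018, -0.998, 0.053, 5.958], [-0.995, 0.013, -0.096, 546.858], [0.096, -0.054, -0.994, 1239.167], [0.0, 0.0, 0.0, 1.0]]
scene 352.4192957625495 254.53148099677117 [-0.07581206  0.          0.          0.          0.        ] [[0.854, -0.52, 0.012, -469.874], [-0.33, -0.559, -0.761, 249.249], [0.402, 0.646, -0.649, 718.476], [0.0, 0.0, 0.0, 1.0]]
```

View pics/top0.png

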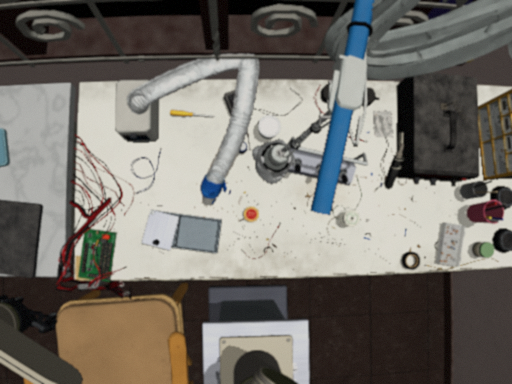

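View pics/scene0.png

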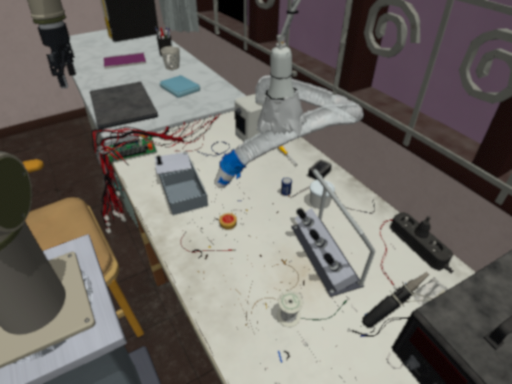

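The top view shows the box at about (182,230) with the cover on its left half, knob at (155,242). The rack is at about (315,165), partly under an overhead blue pipe. In the scene view the rack is at (325,245) with its handle, and the caps are at about (303,213), (318,233), (330,253).

```bash
cat > h.py <<'E'
import numpy as np, cv2
def cloud(d):
    K=np.array([[d["fx"],0,d["cx"]],[0,d["fy"],d["cy"]],[0,0,1.]])
    v,u=np.mgrid[0:384,0:512]
    p=cv2.undistortPoints(np.stack([u,v],-1).reshape(-1,1,2).astype(np.float64),K,np.asarray(d["D"],float)).reshape(384,512,2)
    z=d["z_map"].astype(float)
    c=np.dstack([p[...,0]*z,p[...,1]*z,z])
    T=np.asarray(d["view"]);w=(c-T[:3,3])@T[:3,:3]
    w[z==0]=np.nan
    return w
def proj(d,P):
    K=np.array([[d["fx"],0,d["cx"]],[0,d["fy"],d["cy"]],[0,0,1.]]);T=np.asarray(d["view"])
    return cv2.projectPoints(np.atleast_2d(P).astype(float),cv2.Rodrigues(T[:3,:3])[0],T[:3,3],K,np.asarray(d["D"],float))[0][:,0]
E
python3 - <<'E'
from h import *
t=np.load("top0.npz");s=np.load("scene0.npz");wt=cloud(t);ws=cloud(s)
np.set_printoptions(precision=0,suppress=True,linewidth=200)
for n,w,pts in(("top",wt,[(182,230),(155,242),(345,100),(325,200),(215,190),(251,214),(347,219),(268,128),(240,140),(205,235),(150,222)]),("scene",ws,[(303,213),(318,233),(330,253),(320,177),(371,250),(286,187),(228,221),(289,305),(318,192),(230,170),(340,110),(281,60)])):
    for u,v in pts: print(n,u,v,w[v,u])
a=s["img"][150:330,130:390];cv2.imwrite("pics/sc.png",cv2.resize(a,None,fx=3,fy=3,interpolation=cv2.INTER_CUBIC))
# rectified metric height map from both: pictures of work zone
b=t["img"][90:270,130:390];cv2.imwrite("pics/tc.png",cv2.resize(b,None,fx=3,fy=3,interpolation=cv2.INTER_CUBIC))
E
```

```text
top 182 230 [429. 216.  -1.]
top 155 242 [396. 285.  72.]
top 345 100 [590. -82. 761.]
top 325 200 [464. -60. 718.]
top 215 190 [537. 111. 118.]
top 251 214 [473.   9.  15.]
top 347 219 [ 452. -272.   56.]
top 268 128 [725. -44.  54.]
top 240 140 [658.  43. 203.]
top 205 235 [413. 147.   3.]
top 150 222 [453. 304.  47.]
scene 303 213 [ 600. -132.   94.]
scene 318 233 [ 593. -196.   90.]
scene 330 253 [ 604. -232.   52.]
scene 320 177 [ 634. -133.  188.]
scene 371 250 [ 625. -313.  132.]
scene 286 187 [nan nan nan]
scene 228 221 [471.  -0.  20.]
scene 289 305 [ 449. -293.   57.]
scene 318 192 [711. -58.  55.]
scene 230 170 [533. 100.  92.]
scene 340 110 [807.   8. 240.]
scene 281 60 [569. -52. 430.]
```

View pics/sc.png

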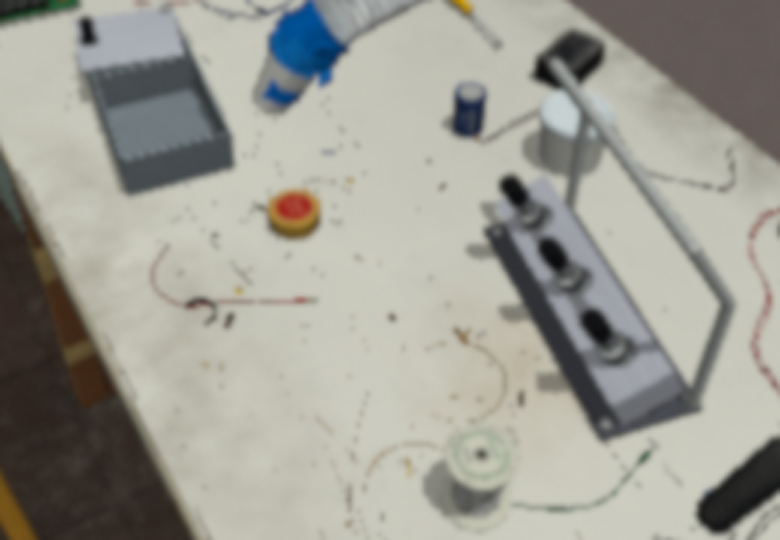

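View pics/tc.png

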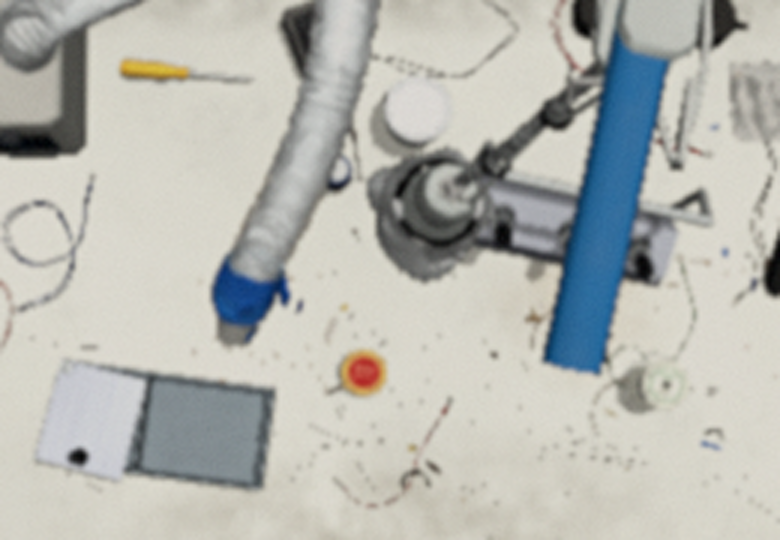

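Run:
```python
from h import *
np.set_printoptions(precision=1,suppress=True,linewidth=220)
t=np.load("top0.npz");s=np.load("scene0.npz");wt=cloud(t);ws=cloud(s)
P=np.vstack([wt.reshape(-1,3),ws.reshape(-1,3)]);P=P[np.isfinite(P).all(1)]
# height-voxels
Q=P[(P[:,0]>150)&(P[:,0]<800)&(abs(P[:,1])<400)&(P[:,2]>110)&(P[:,2]<900)]
k=np.floor(Q/[50,50,50]).astype(int)
u,c=np.unique(k,axis=0,return_counts=True)
from collections import defaultdict
D=defaultdict(list)
for a,n in zip(u,c):
    if n>2: D[(a[0]*50,a[1]*50)].append(int(a[2]*50))
for k in sorted(D): print(k,D[k],end="; ")
print()
# box rim: z 38..53
m=(abs(wt[...,2]-46)<6)&(wt[...,0]>330)&(wt[...,0]<520)&(wt[...,1]>80)&(wt[...,1]<360)
R=wt[m];print("rim",len(R),cv2.minAreaRect(R[:,:2].astype(np.float32)))
m=(ws[...,2]>36)&(ws[...,2]<54)&(ws[...,0]>330)&(ws[...,0]<520)&(ws[...,1]>80)&(ws[...,1]<360)
R=ws[m];print("rimS",len(R),cv2.minAreaRect(R[:,:2].astype(np.float32)))
for w in(wt,ws):
    m=(w[...,2]>58)&(w[...,2]<90)&(w[...,0]>330)&(w[...,0]<520)&(w[...,1]>180)&(w[...,1]<360)
    print("knob",m.sum(),np.median(w[m],0),w[m][:,2].max())
# handle
for w in(wt,ws):
    m=(w[...,2]>165)&(w[...,2]<195)&(w[...,0]>560)&(w[...,0]<690)&(w[...,1]<-30)&(w[...,1]>-350)
    R=w[m]; print("handle",len(R)); 
    if len(R)>5:
        l=cv2.fitLine(R[:,:2].astype(np.float32),cv2.DIST_HUBER,0,.01,.01).ravel();print(l,R[:,1].min(),R[:,1].max(),np.median(R,0),np.percentile(R[:,2],95))
    m=(w[...,2]>30)&(w[...,2]<50)&(w[...,0]>530)&(w[...,0]<690)&(w[...,1]<-50)&(w[...,1]>-350)
    R=w[m];print("bar",len(R),cv2.minAreaRect(R[:,:2].astype(np.float32)),np.median(R[:,2]))
```

```text
(np.int64(150), np.int64(300)) [550, 600]; (np.int64(150), np.int64(350)) [600, 650]; (np.int64(200), np.int64(300)) [550, 600]; (np.int64(200), np.int64(350)) [550, 600, 650]; (np.int64(400), np.int64(-100)) [700]; (np.int64(400), np.int64(-50)) [700]; (np.int64(450), np.int64(-100)) [700]; (np.int64(450), np.int64(-50)) [700]; (np.int64(500), np.int64(-150)) [650, 700]; (np.int64(500), np.int64(-100)) [250, 300, 700]; (np.int64(500), np.int64(-50)) [250, 300]; (np.int64(500), np.int64(50)) [100]; (np.int64(500), np.int64(100)) [100]; (np.int64(550), np.int64(-400)) [100]; (np.int64(550), np.int64(-350)) [150]; (np.int64(550), np.int64(-300)) [150]; (np.int64(550), np.int64(-150)) [650, 700, 750]; (np.int64(550), np.int64(-100)) [250, 300, 350, 400, 450, 500, 550, 600, 650, 700, 750]; (np.int64(550), np.int64(-50)) [250, 300, 350, 400, 450, 500]; (np.int64(550), np.int64(0)) [250, 300, 350]; (np.int64(550), np.int64(50)) [100, 150]; (np.int64(550), np.int64(100)) [100, 150]; (np.int64(600), np.int64(-400)) [100]; (np.int64(600), np.int64(-350)) [100, 150]; (np.int64(600), np.int64(-
[... 1932 characters left out ...]
rimS 922 ((449.923828125, 207.87271118164062), (223.55043029785156, 158.25265502929688), 83.95941162109375)
knob 23 [395.6 284.7  71.8] 77.98126472941837
knob 33 [394.3 279.6  68.8] 74.6601453297817
handle 200
[   0.2    1.   617.3 -202.5] -301.82455897396653 -103.09566090115045 [ 612.2 -231.7  183.2] 186.99654126512328
bar 362 ((621.552978515625, -198.72262573242188), (213.57972717285156, 75.28155517578125), 77.55724334716797) 42.379793485654346
handle 429
[   0.2    1.   615.5 -211.6] -305.3201857598887 -102.41045930373964 [ 613.3 -223.9  184.9] 187.2464130767182
bar 756 ((623.2479248046875, -202.52639770507812), (216.99867248535156, 77.87679290771484), 76.96613311767578) 41.58682193860568
```

Run:
```python
from h import *
from scipy.optimize import least_squares
np.set_printoptions(precision=1,suppress=True,linewidth=220)
t=np.load("top0.npz");s=np.load("scene0.npz");wt=cloud(t);ws=cloud(s)
def hit(d,u,v,z):
    K=np.array([[d["fx"],0,d["cx"]],[0,d["fy"],d["cy"]],[0,0,1.]])
    p=cv2.undistortPoints(np.array([[[u,v]]],float),K,np.asarray(d["D"],float)).ravel()
    T=np.asarray(d["view"]);R=T[:3,:3];c=-R.T@T[:3,3];q=R.T@np.array([*p,1]);return c+q*(z-c[2])/q[2]
for nm,u,v,z in(("cover tl",65,361,48.5),("cover bl",37,460,48.5),("cover br",122,480,48.5),("cover tr",148,374,48.5),("box tr",274,388,45),("box br",263,488,45),("box bl",136,470,45),("knobtop",78,456,74.5)):
    print(nm,hit(t,130+u/3,90+v/3,z))
def hs(u,v): return 130+u/3,150+v/3
for nm,u,v,z in(("box far -y",233,164,45),("box near -y",127,192,45),("cover far +y",178,12,48.5),("cover near+y",78,18,48.5),("knobtop",86,20,74.5),("foot near -y",604,440,6),("bar top near +y",487,228,40),("foot far -y",700,408,6)):
    print(nm,hit(s,*hs(u,v),z))
for nm,u,v in(("cap3",511,187),("cap2",550,250),("cap1",595,322)): 
    print(nm,hit(s,*hs(u,v),84+8), hit(s,*hs(u,v),84))
for n,w in(("t",wt),("s",ws)):
    m=(w[...,2]>55)&(w[...,2]<105)&(w[...,0]>530)&(w[...,0]<650)&(w[...,1]<-90)&(w[...,1]>-320)
    R=w[m];R=R[np.argsort(R[:,1])]
    for a,b in((-320,-240),(-240,-170),(-170,-90)):
        q=R[(R[:,1]>a)&(R[:,1]<b)&(R[:,2]>70)];print(n,"cap",len(q),q.mean(0),q[:,2].max())
    m=(w[...,2]>220)&(w[...,2]<470)&(w[...,0]>450)&(w[...,0]<700)&(w[...,1]<60)&(w[...,1]>-160)
    R=w[m]
    for z in range(220,470,50):
        q=R[(R[:,2]>=z)&(R[:,2]<z+50)]
        if len(q): print(n,"lamp",z,q.min(0),q.max(0))
```

```text
cover tl [486.4 298.4  48.5]
cover bl [391.5 325.6  48.5]
cover br [371.5 243.6  48.5]
cover tr [472.9 218.   48.5]
box tr [457.8  96.7  45. ]
box br [361.7 108.6  45. ]
box bl [380.7 230.6  45. ]
knobtop [395.6 281.3  74.5]
box far -y [442.5  55.4  45. ]
box near -y [351.6  69.3  45. ]
cover far +y [491.  285.2  48.5]
cover near+y [399.8 327.1  48.5]
knobtop [396.6 281.9  74.5]
foot near -y [ 559.1 -300.9    6. ]
bar top near +y [ 588.4 -113.3   40. ]
foot far -y [ 637.4 -317.5    6. ]
cap3 [ 597.3 -125.4   92. ] [ 602.9 -119.2   84. ]
cap2 [ 582.  -193.1   92. ] [ 587.4 -187.8   84. ]
cap1 [ 566.8 -261.5   92. ] [ 572.1 -257.2   84. ]
t cap 55 [ 581.8 -269.    91.4] 101.92426373543397
t cap 2 [ 587.2 -184.    80.6] 83.05547996986793
t cap 47 [ 598.5 -122.4   91.7] 100.62997119799009
t lamp 220 [674.5  27.1 220.2] [700.   57.8 231.3]
t lamp 270 [536.2 -86.8 273.9] [641.9  16.7 319.9]
t lamp 320 [550.2 -73.4 320. ] [627.3   7.1 370. ]
t lamp 370 [560.6 -49.1 370.1] [603.3 -11.5 419.8]
t lamp 420 [560.2 -50.7 421.1] [597.9 -13.5 469.2]
s cap 150 [ 590.5 -281.9   90.4] 104.5857254683804
s cap 91 [ 582.7 -195.5   91.2] 101.16166639637571
s cap 87 [ 598.8 -127.4   90.2] 101.74581146152718
s lamp 270 [536.  -89.1 277.1] [639.1   1.2 319.9]
s lamp 320 [548.5 -77.6 320.2] [620.4  -1.6 369.9]
s lamp 370 [561.5 -57.6 370. ] [601.2 -19.8 419.9]
s lamp 420 [561.1 -55.4 420.2] [595.6 -18.6 469.9]
```

>>> send_rows:
  increments:
    - [-45,-35,0,0,0,0]
    - [-45,-35,0,0,0,0]
    - [-45,-35,0,0,0,0]
    - [-45,-35,0,0,0,0]
    - [-45,-35,0,0,0,0]
  grip: 1

```text
time: 0.72
tool_pos: [375.1, 299.5, 230.9]
tcp_rot: [-180.0, -0.0, 156.7]
ft_force: [0.7, -0.3, 0.6]
finger_gap: 0.1
grip_force: 0.0
```

>>> send_rows:
  increments:
    - [-43,-36,0,0,0,0]
    - [0,0,0,0,0,-0.16]
    - [0,0,0,0,0,-0.16]
    - [0,0,0,0,0,0]

```text
time: 1.23
tool_pos: [399.9, 250.9, 230.9]
tcp_rot: [-180.0, -0.0, 174.9]
ft_force: [-0.0, 0.0, -0.8]
finger_gap: -0.1
grip_force: 0.0
```

```bash
cat >> h.py <<'E'
from scipy.spatial.transform import Rotation as Ro
def pose(s): return np.array(s["tool_pos"]),Ro.from_euler("xyz",s["tcp_rot"],degrees=True)
def plan(p,R,tgt,Rt,n=None,vmax=60):
    "straight rows p,R -> tgt,Rt; turn spread over the rows; returns rows and end pose"
    tgt=np.asarray(tgt,float);rv=(R.inv()*Rt).as_rotvec();d=tgt-p
    n=n or int(max(np.ceil(np.linalg.norm(d)/vmax),np.ceil(np.linalg.norm(rv)/.18),1))
    rows=[]
    for i in range(n):
        sh=R.inv().apply(tgt-p)/(n-i);sh=np.round(sh,1);tv=np.round((R.inv()*Rt).as_rotvec()/(n-i),3)
        rows.append([*map(float,sh),*map(float,tv)]);p=p+R.apply(sh);R=R*Ro.from_rotvec(tv)
    return rows,p,R
def show(rows):
    for i in range(0,len(rows),5): print([[round(x,3) for x in q] for q in rows[i:i+5]])
def hit(d,u,v,z):
    K=np.array([[d["fx"],0,d["cx"]],[0,d["fy"],d["cy"]],[0,0,1.]])
    p=cv2.undistortPoints(np.array([[[u,v]]],float),K,np.asarray(d["D"],float)).ravel()
    T=np.asarray(d["view"]);R=T[:3,:3];c=-R.T@T[:3,3];q=R.T@np.array([*p,1]);return c+q*(z-c[2])/q[2]
E
python3 - <<'E'
from h import *
from bench import r
s=r.sense();print(s["time"],s["tool_pos"],s["tcp_rot"],s["joint_pos"])
d=r.snapshot("wrist");np.savez("w1.npz",**d);cv2.imwrite("pics/w1.png",d["img"]);print(d["fx"],d["D"],np.round(d["view"],2).tolist())
E
```

```text
1.225 [399.90586192 250.90527391 230.9074206 ] [-1.79979566e+02 -3.60664955e-02  1.74939597e+02] [ 2.58777479e+01 -1.26924721e+01  1.04858627e+02  1.01654151e-03
  8.78752855e+01 -5.90618938e+01]
273.49822743457594 [-0.05229314  0.          0.          0.          0.        ] [[0.09, 1.0, -0.0, -284.27], [0.94, -0.08, 0.32, -397.97], [0.32, -0.03, -0.95, 258.74], [0.0, 0.0, 0.0, 1.0]]
```

View pics/w1.png

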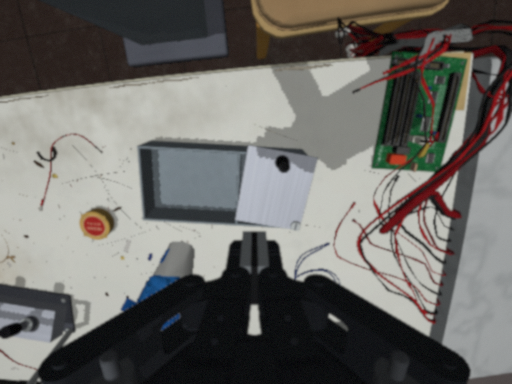

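The wrist view shows the box. The knob top is at (283,160), the pivot screw at (295,226), and the box -y corners at (138,145) and (145,220).

Run:
```python
from h import *
np.set_printoptions(precision=1,suppress=True)
d=dict(np.load("w1.npz"))
piv=hit(d,295,226,48.5);kn=hit(d,282.5,160,74.5)
a=hit(d,139,144,45);b=hit(d,144.5,220,45)
print(piv,kn,np.linalg.norm((piv-kn)[:2]),a,b,np.linalg.norm(a-b))
for u,v in((318,157),(301,229),(235,222),(247,147)):print("cover",hit(d,u,v,48.5))
w=cloud(d)
m=(w[...,2]>62)&(w[...,2]<85)&(w[...,0]>330)&(w[...,0]<450)&(w[...,1]>230)&(w[...,1]<340);print("knob",m.sum(),np.median(w[m],0))
m=(w[...,2]>38)&(w[...,2]<56)&(w[...,0]>330)&(w[...,0]<520)&(w[...,1]>80)&(w[...,1]<360);print(cv2.minAreaRect(w[m][:,:2].astype(np.float32)))
```

```text
[482.7 296.7  48.5] [386.9 283.   74.5] 96.76896174517414 [358.4 113.8  45. ] [458.5  98.7  45. ] 101.22277179089703
cover [393.  328.2  48.5]
cover [487.8 304.5  48.5]
cover [470.  218.8  48.5]
cover [373.5 244.   48.5]
knob 141 [393.8 283.1  73.3]
((446.6207275390625, 209.706298828125), (225.63072204589844, 156.19833374023438), 85.07029724121094)
```

Run:
```python
from h import *
from bench import r
p,R=pose(r.sense())
piv=np.array([482,297.]);k=np.array([395.5,282.5]);th0=np.arctan2(*(k-piv)[::-1])
def at(a,off,z):
    e=np.array([np.cos(th0-a),np.sin(th0-a)]);t=np.array([e[1],-e[0]]);q=piv+87*e-t*off
    return np.array([*q,z])
R0=Ro.from_euler("xyz",[180,0,175],degrees=True)
rows,p,R=plan(p,R,at(0,32,90),R0,3);show(rows)
rows,p,R=plan(p,R,at(0,32,56),R0,2);show(rows)
rows=[]
for i in range(15):
    f=(i+1)/15;a,p,R=plan(p,R,at(1.52*f,19+13*max(0,1-4*f),56),Ro.from_euler("xyz",[180,0,175-np.degrees(1.52*f)],degrees=True),1);rows+=a
show(rows);print(p)
```

```text
[[-0.6, 0.0, 47.0, -0.0, -0.0, -0.001], [-0.6, 0.1, 47.0, -0.0, -0.0, -0.001], [-0.5, 0.0, 47.0, -0.0, -0.001, -0.001]]
[[-0.0, 0.0, 17.0, -0.0, 0.0, -0.0], [-0.0, 0.0, 17.0, -0.0, 0.0, -0.0]]
[[5.5, 11.4, -0.0, -0.0, 0.0, 0.101], [5.1, 11.5, -0.0, -0.0, 0.0, 0.102], [4.8, 11.6, -0.1, -0.0, 0.0, 0.101], [4.3, 10.7, 0.0, -0.0, 0.001, 0.101], [3.6, 8.3, 0.0, -0.0, -0.0, 0.102]]
[[3.7, 8.2, 0.0, -0.0, -0.0, 0.101], [3.7, 8.3, 0.0, -0.0, -0.0, 0.101], [3.6, 8.2, 0.0, -0.0, -0.0, 0.102], [3.7, 8.3, 0.0, -0.0, -0.0, 0.101], [3.6, 8.2, 0.0, -0.0, -0.0, 0.101]]
[[3.7, 8.2, 0.0, -0.0, -0.0, 0.102], [3.7, 8.3, 0.0, -0.0, -0.0, 0.101], [3.6, 8.2, 0.0, -0.0, -0.0, 0.101], [3.7, 8.3, 0.0, -0.0, -0.0, 0.102], [3.6, 8.2, 0.0, -0.0, -0.0, 0.101]]
[444.71222281 377.82407302  56.02840235]
```

>>> send_rows:
  increments:
    - [-0.6,0,47,0,0,0]
    - [-0.6,0,47,0,0,0]
    - [-0.5,0,47,0,0,0]
    - [0,0,17,0,0,0]
    - [0,0,17,0,0,0]

```text
time: 1.9
tool_pos: [402.3, 251.6, 56.5]
tcp_rot: [180.0, 0.1, 175.0]
ft_force: [0.1, 0.8, -0.4]
finger_gap: -0.4
grip_force: 0.0
```

>>> send_rows:
  increments:
    - [5.5,11.4,0,0,0,0.101]
    - [5.1,11.5,0,0,0,0.102]
    - [4.8,11.6,0,0,0,0.101]
    - [4.3,10.7,0,0,0,0.101]
    - [3.6,8.3,0,0,0,0.102]

```text
time: 2.52
tool_pos: [394.9, 309.4, 57.7]
tcp_rot: [179.9, 0.1, 145.7]
ft_force: [-0.2, -0.5, -0.4]
finger_gap: 0.0
grip_force: 0.4
```

>>> send_rows:
  increments:
    - [3.7,8.2,0,0,0,0.101]
    - [3.7,8.3,0,0,0,0.101]
    - [3.6,8.2,0,0,0,0.102]
    - [3.7,8.3,0,0,0,0.101]
    - [3.6,8.2,0,0,0,0.101]

```text
time: 3.15
tool_pos: [411.5, 350.8, 57.7]
tcp_rot: [179.9, -0.0, 116.8]
ft_force: [-0.7, -0.7, 0.8]
finger_gap: 0.1
grip_force: 0.3
```

>>> send_rows:
  increments:
    - [3.7,8.2,0,0,0,0.102]
    - [3.7,8.3,0,0,0,0.101]
    - [3.6,8.2,0,0,0,0.101]
    - [3.7,8.3,0,0,0,0.102]
    - [3.6,8.2,0,0,0,0.101]

```text
time: 3.78
tool_pos: [446.1, 379.0, 57.7]
tcp_rot: [179.9, -0.1, 87.7]
ft_force: [-0.3, -1.1, -0.4]
finger_gap: 0.1
grip_force: 0.3
```

Run:
```python
from h import *
from bench import r
np.set_printoptions(precision=1,suppress=True)
s=r.sense();print(s["time"],s["tool_pos"],s["tcp_rot"],s["joint_pos"],s["ft_force"])
d=r.snapshot("top");w=cloud(d)
m=(w[...,2]>40)&(w[...,2]<54)&(w[...,0]>330)&(w[...,0]<520)&(w[...,1]>150)&(w[...,1]<450);print(cv2.minAreaRect(w[m][:,:2].astype(np.float32)))
cv2.imwrite("pics/t2.png",cv2.resize(d["img"][150:270,100:260],None,fx=4,fy=4,interpolation=cv2.INTER_CUBIC))
```

```text
3.775 [446.1 379.   57.7] [179.9  -0.1  87.7] [35.3 13.6 97.2  0.  69.  37.6] [-0.3 -1.1 -0.4]
((441.4112243652344, 272.9025573730469), (150.1052703857422, 243.14959716796875), 0.3419669270515442)
```

View pics/t2.png

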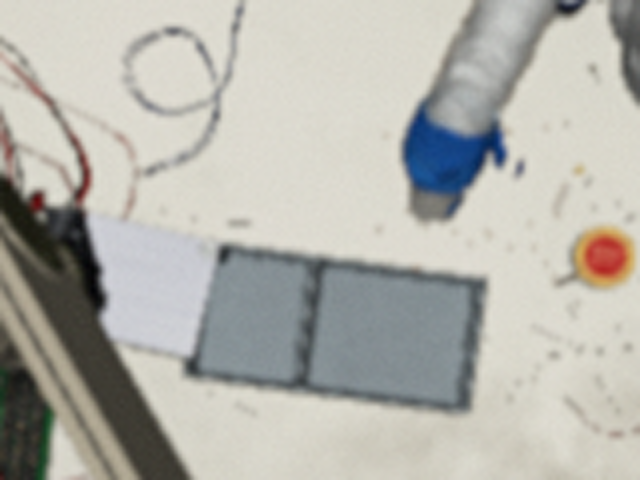

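Run:
```python
from h import *
from bench import r
np.set_printoptions(precision=1,suppress=True)
out=[]
for f in("top0.npz","scene0.npz"):
    w=cloud(dict(np.load(f)))
    m=(w[...,2]>170)&(w[...,2]<192)&(w[...,0]>560)&(w[...,0]<690)&(w[...,1]<-110)&(w[...,1]>-300)
    R=w[m];l=cv2.fitLine(R[:,:2].astype(np.float32),cv2.DIST_HUBER,0,.01,.01).ravel();a=np.degrees(np.arctan2(-l[0],l[1]));print("yaw",a,"x at y=-200",l[2]+(-200-l[3])*l[0]/l[1]);out.append(a)
yaw=np.mean(out)
Rr=Ro.from_euler("z",yaw,degrees=True)
Rt=Rr*Ro.from_matrix(np.array([[-np.cos(.45),0,np.sin(.45)],[0,1,0],[-np.sin(.45),0,-np.cos(.45)]]))
print(Rt.as_euler("xyz",degrees=True),Rt.as_matrix())
s=r.sense();p,R=pose(s)
p=p+R.apply([0,-6,0]);p=p+[0,0,80]
Rm=Ro.from_euler("xyz",[180,0,120],degrees=True)
allr=[]
for q,Rq in(([390,240,200],Rm),([400,0,200],Ro.from_euler("xyz",[180,0,160],degrees=True)),([530,-182,205],Rt)):
    rows,p,R=plan(p,R,q,Rq);allr+=rows
show(allr)
```

```text
yaw -12.777936 x at y=-200 617.6729
yaw -13.188969 x at y=-200 617.88055
[180.   25.8 167. ] [[-0.9  0.2  0.4]
 [ 0.2  1.  -0.1]
 [-0.4  0.  -0.9]]
[[-35.4, -11.1, -15.6, 0.001, -0.0, -0.142], [-33.5, -16.0, -15.6, 0.001, -0.0, -0.142], [-30.9, -20.7, -15.6, 0.001, -0.001, -0.142], [-27.6, -24.8, -15.5, 0.0, -0.0, -0.143], [-42.6, -22.3, -0.0, 0.0, -0.0, -0.14]]
[[-39.0, -28.0, -0.0, 0.0, -0.0, -0.139], [-34.8, -33.1, -0.1, 0.0, -0.0, -0.14], [-29.8, -37.7, -0.0, 0.0, -0.0, -0.139], [-24.3, -41.4, -0.1, 0.001, 0.0, -0.14], [-46.1, -31.6, -1.2, -0.007, -0.112, -0.03]]
[[-45.0, -33.0, 3.6, -0.007, -0.112, -0.03], [-43.3, -34.4, 8.4, -0.007, -0.113, -0.03], [-41.1, -35.8, 12.9, -0.007, -0.112, -0.03]]
```

>>> send_rows:
  increments:
    - [0,-6,0,0,0,0]
    - [0,0,-40,0,0,0]
    - [0,0,-40,0,0,0]

```text
time: 4.2
tool_pos: [437.9, 377.9, 137.0]
tcp_rot: [-179.9, 0.0, 88.1]
ft_force: [0.8, -0.4, -0.1]
finger_gap: 0.2
grip_force: 0.0
```

>>> send_rows:
  increments:
    - [-35.4,-11.1,-15.6,0,0,-0.142]
    - [-33.5,-16,-15.6,0,0,-0.142]
    - [-30.9,-20.7,-15.6,0,0,-0.142]
    - [-27.6,-24.8,-15.5,0,0,-0.143]
    - [-42.6,-22.3,0,0,0,-0.14]

```text
time: 4.82
tool_pos: [391.4, 190.0, 200.5]
tcp_rot: [179.8, 0.1, 129.1]
ft_force: [0.5, -0.7, -0.2]
finger_gap: -0.0
grip_force: 0.0
```

>>> send_rows:
  increments:
    - [-39,-28,0,0,0,-0.139]
    - [-34.8,-33.1,0,0,0,-0.14]
    - [-29.8,-37.7,0,0,0,-0.139]
    - [-24.3,-41.4,0,0,0,-0.14]
    - [-46.1,-31.6,-1.2,-0.007,-0.112,-0.03]
  grip: -0.1

```text
time: 5.45
tool_pos: [434.3, -48.6, 200.0]
tcp_rot: [179.7, 6.5, 162.5]
ft_force: [0.0, 0.5, -0.1]
finger_gap: 46.8
grip_force: 0.0
```

>>> send_rows:
  increments:
    - [-45,-33,3.6,-0.007,-0.112,-0.03]
    - [-43.3,-34.4,8.4,-0.007,-0.113,-0.03]
    - [-41.1,-35.8,12.9,-0.007,-0.112,-0.03]
    - [0,0,0,0,0,0]

```text
time: 5.95
tool_pos: [532.6, -184.7, 203.2]
tcp_rot: [-180.0, 25.8, 167.5]
ft_force: [-0.1, 0.6, -0.9]
finger_gap: 47.3
grip_force: 0.0
```

Run:
```python
from h import *
from bench import r
np.set_printoptions(precision=1,suppress=True)
s=r.sense();print(s["time"],s["tool_pos"],s["tcp_rot"],s["joint_pos"],s["finger_gap"])
d=r.snapshot("wrist");np.savez("w2.npz",**d);cv2.imwrite("pics/w2.png",d["img"])
d=r.snapshot("top");np.savez("t3.npz",**d)
```

```text
5.95 [ 532.6 -184.7  203.2] [-180.    25.8  167.5] [ -28.9  -22.1  119.1    8.3   58.3 -109.2] 47.28631476861802
```

View pics/w2.png

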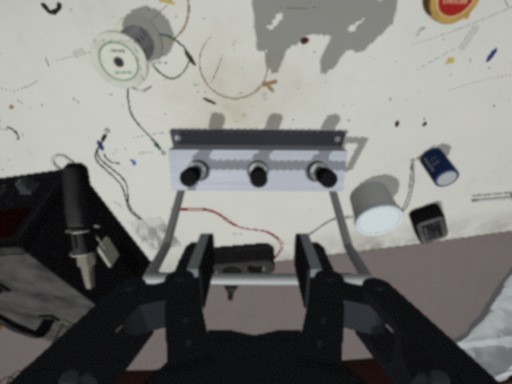

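The wrist view shows the rack with cap tops at about (188,178), (259,177), (326,178) and the handle between the open fingers and the rack at row 275.

Run:
```python
from h import *
np.set_printoptions(precision=1,suppress=True,linewidth=160)
Rr=Ro.from_euler("z",-13,degrees=True)
Rh=Rr*Ro.from_euler("y",-.45)
d=dict(np.load("w2.npz"));w=cloud(d)
for nm,u,v in(("c1",188,178),("c2",259,177),("c3",326,178)):
    A=w[v-16:v+17,u-16:u+17].reshape(-1,3);g=d["img"][v-16:v+17,u-16:u+17].reshape(-1,3).mean(1)
    m=np.isfinite(A).all(1)&(g<70)&(A[:,2]>65)
    B=A[m];h=Rh.inv().apply(B)
    top=np.percentile(h[:,2],90);t=h[h[:,2]>top-6]
    print(nm,m.sum(),"spread",np.ptp(h,0),"topframe mid",(t.min(0)+t.max(0))/2,t.mean(0),"world top",Rh.apply([*((t.min(0)+t.max(0))/2)[:2],top]), "cap centre",Rh.apply([*((t.min(0)+t.max(0))/2)[:2],top-12]))
    # raypick at expected z
    print("   ray z=96:",hit(d,u,v,96))
# bar outline in rack frame: z 36..44
m=(w[...,2]>34)&(w[...,2]<46)&(w[...,0]>540)&(w[...,0]<680)&(w[...,1]<-80)&(w[...,1]>-330)
B=w[m];q=Rr.inv().apply(B);print("bar",np.percentile(q,[1,50,99],axis=0),cv2.minAreaRect(B[:,:2].astype(np.float32)))
for u,v in((170,150),(345,150),(346,190),(170,190)):print(hit(d,u,v,40),Rr.inv().apply(hit(d,u,v,40)))
m=(w[...,2]>172)&(w[...,2]<190)&(w[...,0]>560)&(w[...,0]<690)&(w[...,1]<-130)&(w[...,1]>-300)
B=w[m];print(len(B));q=Rr.inv().apply(B);print("handle",np.median(q,0),np.percentile(q[:,2],90),np.polyfit(q[:,1],q[:,0],1))
```

```text
c1 283 spread [15.8 16.1 33.7] topframe mid [ 586.4 -125.2 -180.2] [ 586.3 -125.  -178.9] world top [ 561.6 -258.2   95. ] cap centre [ 566.7 -259.3   84.2]
   ray z=96: [ 561.2 -258.4   96. ]
c2 239 spread [14.7 15.2 24.8] topframe mid [ 586.7  -57.1 -179.9] [ 586.3  -56.7 -178.9] world top [ 577.3 -191.9   95.1] cap centre [ 582.4 -193.1   84.3]
   ray z=96: [ 575.1 -190.    96. ]
c3 295 spread [15.6 17.4 25. ] topframe mid [ 586.8   12.8 -180.2] [ 586.5   12.3 -179.1] world top [ 593.2 -123.8   95. ] cap centre [ 598.3 -125.    84.2]
   ray z=96: [ 590.6 -126.    96. ]
bar [[ 614.9 -160.7   34.7]
 [ 623.9  -55.9   40.2]
 [ 684.7   47.4   45.8]] ((621.3240966796875, -201.8666534423828), (215.1857147216797, 74.03172302246094), 77.08377838134766)
[ 561.4 -291.1   40. ] [ 612.5 -157.3   40. ]
[605.1 -94.4  40. ] [610.8  44.1  40. ]
[671.9 -92.4  40. ] [675.5  61.1  40. ]
[ 621.7 -318.8   40. ] [ 677.5 -170.8   40. ]
1268
handle [645.1 -68.9 181.1] 183.7428227030316 [ -0.  645.5]
```

```bash
cat >> h.py <<'E'
Rr=Ro.from_euler("z",-13,degrees=True)
Rh=Rr*Ro.from_euler("y",-.45)
Rt=Rr*Ro.from_matrix(np.array([[-np.cos(.45),0,np.sin(.45)],[0,1,0],[-np.sin(.45),0,-np.cos(.45)]]))
HY={1:-126,2:-56.5,3:13.2}
def hole(i,back=0): return Rh.apply([586.5,HY[i],-213.5+back])
E
python3 - <<'E'
from h import *
from bench import r
p,R=pose(r.sense())
a,p,R=plan(p,R,hole(2,50),Rt,3);b,p,R=plan(p,R,hole(2,0),Rt,3);show(a+b)
print(hole(2),[hole(3,b) for b in(0,60)])
E
```

```text
[[1.9, 0.3, 34.4, 0.002, -0.001, 0.003], [2.0, 0.4, 34.4, 0.001, -0.0, 0.002], [1.9, 0.4, 34.3, 0.002, -0.001, 0.003], [0.0, 0.0, 16.7, -0.0, 0.0, -0.0], [0.0, 0.0, 16.7, -0.0, 0.0, -0.0]]
[[0.1, 0.0, 16.6, -0.0, 0.0, -0.0]]
[ 592.3520228 -194.7414221   62.8618294] [array([ 608.03111129, -126.82782859,   62.8618294 ]), array([ 582.60206755, -120.95707126,  116.88865555])]
```

>>> send_rows:
  increments:
    - [1.9,0.3,34.4,0.002,0,0.003]
    - [2,0.4,34.4,0.002,0,0.003]
    - [1.9,0.4,34.3,0.002,0,0.002]
    - [0,0,16.7,0,0,0]
    - [0,0,16.7,0,0,0]

```text
time: 6.68
tool_pos: [586.4, -191.5, 77.5]
tcp_rot: [-179.9, 25.7, 167.2]
ft_force: [0.5, 0.4, 0.9]
finger_gap: 47.2
grip_force: 0.0
```

>>> send_rows:
  increments:
    - [0,0,16.6,0,0,0]
    - [0,0,0,0,0,0]

```text
time: 6.92
tool_pos: [592.6, -193.1, 61.9]
tcp_rot: [-180.0, 25.6, 167.1]
ft_force: [0.1, 0.6, -0.1]
finger_gap: 47.2
grip_force: 0.0
```

>>> send_rows:
  increments:
    - [0,0,0,0,0,0]
    - [0,0,0,0,0,0]
    - [0,0,0,0,0,0]
    - [0,0,0,0,0,0]
  grip: 1
  grip_force: 40

```text
time: 7.42
tool_pos: [593.6, -195.2, 64.1]
tcp_rot: [-179.9, 25.8, 167.0]
ft_force: [-1.3, 2.1, 4.2]
finger_gap: 16.9
grip_force: 39.2
```

>>> send_rows:
  increments:
    - [0,0,1.5,0,0,0]
    - [0,0,1.5,0,0,0]
    - [0,0,0,0,0,0]

```text
time: 7.8
tool_pos: [595.3, -195.7, 61.6]
tcp_rot: [-179.9, 25.9, 167.0]
ft_force: [-3.9, 2.7, 10.4]
finger_gap: 16.8
grip_force: 39.8
```

>>> send_rows:
  increments:
    - [0,0,1.5,0,0,0]
    - [0,0,0,0,0,0]
    - [0,0,0,0,0,0]

```text
time: 8.18
tool_pos: [596.1, -195.9, 60.6]
tcp_rot: [-179.9, 25.9, 167.0]
ft_force: [-4.9, 4.3, 11.5]
finger_gap: 17.1
grip_force: 40.0
```

>>> send_rows:
  increments:
    - [0,0,-10,0,0,0]
    - [0,0,-30,0,0,0]
    - [0,0,-40,0,0,0]

```text
time: 8.55
tool_pos: [559.6, -187.2, 130.0]
tcp_rot: [-179.9, 25.6, 167.0]
ft_force: [1.2, 0.3, 0.3]
finger_gap: 17.0
grip_force: 39.4
```

```bash
cat >> h.py <<'E'
def box(x,y): return np.array([409,104.5])+np.array([.991,-.131])*x+np.array([.131,.991])*y
Rv=Ro.from_euler("xyz",[180,0,167],degrees=True)
def carry(p,R,xy,zend=72):
    rows,p,R=plan(p,R,[430,-50,190],Rt)
    a,p,R=plan(p,R,[*xy,130],Rv);b,p,R=plan(p,R,[*xy,zend],Rv,2);return rows+a+b
E
python3 - <<'E'
from h import *
from bench import r
s=r.sense();p,R=pose(s);print(p,s["finger_gap"],s["ft_force"],box(0,38.5))
show(carry(p,R,box(0,38.5)))
d=r.snapshot("scene");u,v=proj(d,p+R.apply([0,0,10]))[0].astype(int);print(u,v)
cv2.imwrite("pics/s4.png",cv2.resize(d["img"][max(v-70,0):v+90,u-80:u+100],None,fx=3.3,fy=3.3,interpolation=cv2.INTER_CUBIC))
# box check: centre of floor of open bay
t=dict(np.load("t3.npz"));w=cloud(t)
m=(w[...,2]>38)&(w[...,2]<52)&(w[...,0]>330)&(w[...,0]<500)&(w[...,1]>85)&(w[...,1]<250)
print(cv2.minAreaRect(w[m][:,:2].astype(np.float32)));print([proj(t,[*box(x,y),45])[0].round(1).tolist() for x,y in((-50,0),(50,0),(50,210),(-50,210))])
cv2.imwrite("pics/t3.png",cv2.resize(t["img"][180:270,110:240],None,fx=5,fy=5))
E
```

```text
[ 559.58564477 -187.17931194  129.96251239] 17.027347268196774 [1.15980305 0.29675692 0.30041457] [414.0435 142.6535]
[[29.0, 26.1, -30.5, -0.0, -0.001, -0.0], [28.9, 26.1, -30.6, -0.0, -0.001, -0.0], [28.9, 26.1, -30.6, -0.001, -0.001, -0.0], [28.9, 26.1, -30.5, -0.0, -0.001, -0.0], [19.8, 46.0, 7.1, -0.0, 0.113, -0.0]]
[[18.9, 46.0, 9.3, -0.0, 0.112, -0.0], [17.7, 46.0, 11.3, 0.0, 0.113, -0.0], [16.3, 46.1, 13.3, 0.0, 0.112, -0.0], [-0.0, -0.0, 29.0, 0.0, 0.0, -0.0], [-0.0, -0.0, 28.9, 0.0, 0.0, -0.0]]
306 225
((421.6771240234375, 180.05551147460938), (153.025146484375, 100.95246887207031), 81.68770599365234)
[[216.8, 253.5], [220.9, 219.1], [149.3, 210.6], [144.8, 244.8]]
```

View pics/s4.png

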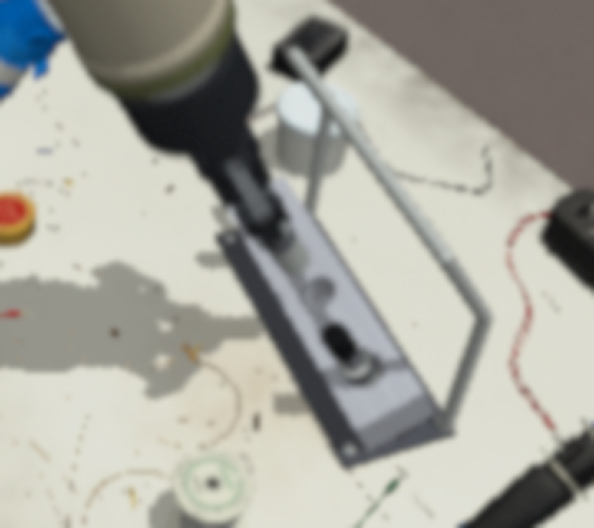

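View pics/t3.png

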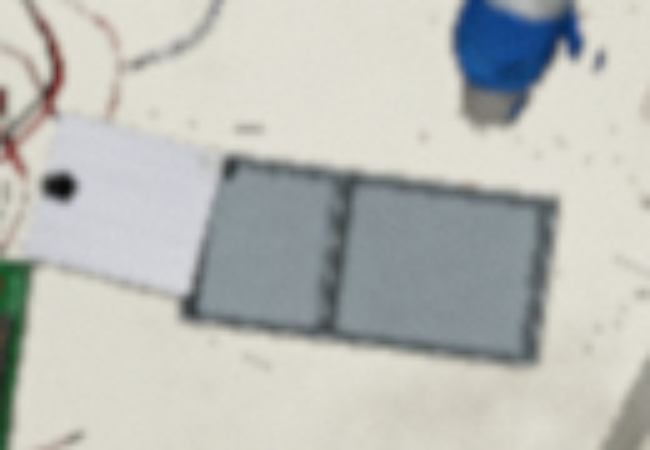

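The scene crop shows the plunger held clear of the now empty middle hole. The top crop shows the cover fully beside the box and the small bay open.

>>> send_rows:
  increments:
    - [29,26.1,-30.5,0,0,0]
    - [29,26.1,-30.5,0,0,0]
    - [29,26.1,-30.5,0,0,0]
    - [29,26.1,-30.5,0,0,0]
    - [19.8,46,7.1,0,0.113,0]

```text
time: 9.22
tool_pos: [428.5, -2.5, 184.2]
tcp_rot: [179.9, 20.5, 166.8]
ft_force: [1.5, 0.1, -0.3]
finger_gap: 17.1
grip_force: 39.5
```

>>> send_rows:
  increments:
    - [18.9,46,9.3,0,0.112,0]
    - [17.7,46,11.3,0,0.113,0]
    - [16.3,46.1,13.3,0,0.112,0]
    - [0,0,29,0,0,0]
    - [0,0,29,0,0,0]

```text
time: 9.85
tool_pos: [415.1, 142.5, 70.6]
tcp_rot: [-179.9, -0.1, 167.0]
ft_force: [-0.8, -0.1, -0.1]
finger_gap: 17.0
grip_force: 39.6
```

>>> send_rows:
  increments:
    - [0,0,0,0,0,0]
    - [0,0,0,0,0,0]

```text
time: 10.1
tool_pos: [415.8, 142.1, 73.1]
tcp_rot: [-179.9, 0.0, 167.0]
ft_force: [0.3, 0.5, -0.5]
finger_gap: 16.8
grip_force: 39.6
```

Run:
```python
from h import *
from bench import r
s=r.sense();p,R=pose(s);print(s["time"],p,s["tcp_rot"],s["finger_gap"],s["ft_force"],s["joint_pos"])
d=r.snapshot("scene");u,v=proj(d,p)[0].astype(int);print(u,v)
cv2.imwrite("pics/s5.png",cv2.resize(d["img"][max(v-50,0):v+50,u-60:u+60],None,fx=5,fy=5,interpolation=cv2.INTER_CUBIC))
```

```text
10.1 [415.76868727 142.07209859  73.0817547 ] [-1.79934405e+02  1.92337348e-02  1.66951090e+02] 16.830580285258442 [ 0.31065377  0.4868183  -0.49038247] [ 1.22303580e+01 -1.00103852e+01  1.19613794e+02 -7.16767347e-02
  7.04072247e+01 -6.46966790e+01]
183 181
```

View pics/s5.png

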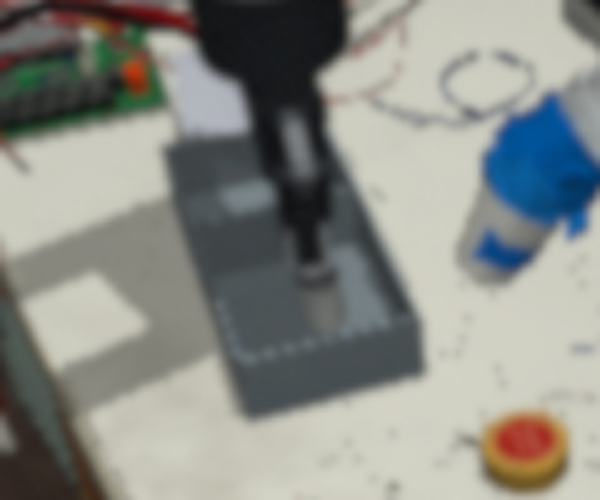

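The plunger hangs nearly upright inside the open bay. I now lower it to the floor and release it.

>>> send_rows:
  increments:
    - [0,0,7,0,0,0]
    - [0,0,6,0,0,0]
    - [0,0,0,0,0,0]
    - [0,0,0,0,0,0]

```text
time: 10.65
tool_pos: [415.3, 142.1, 59.2]
tcp_rot: [-179.9, -0.0, 167.0]
ft_force: [-0.1, 0.4, -1.3]
finger_gap: 16.7
grip_force: 39.6
```

>>> send_rows:
  increments:
    - [0,0,1.5,0,0,0]
    - [0,0,0,0,0,0]

```text
time: 10.9
tool_pos: [415.3, 142.2, 57.6]
tcp_rot: [-179.9, -0.0, 167.0]
ft_force: [0.5, -0.2, -0.8]
finger_gap: 17.0
grip_force: 39.6
```

>>> send_rows:
  increments:
    - [0,0,1.2,0,0,0]
    - [0,0,0,0,0,0]

```text
time: 11.15
tool_pos: [415.2, 142.1, 56.4]
tcp_rot: [-179.9, -0.0, 167.0]
ft_force: [0.8, 0.0, -1.1]
finger_gap: 16.5
grip_force: 39.6
```

>>> send_rows:
  increments:
    - [0,0,1.2,0,0,0]
    - [0,0,0,0,0,0]

```text
time: 11.4
tool_pos: [415.2, 142.1, 55.1]
tcp_rot: [-179.9, -0.0, 167.0]
ft_force: [0.3, -0.3, -1.2]
finger_gap: 16.6
grip_force: 39.6
```

>>> send_rows:
  increments:
    - [0,0,1.2,0,0,0]
    - [0,0,0,0,0,0]

```text
time: 11.65
tool_pos: [415.2, 142.1, 53.9]
tcp_rot: [-179.9, -0.0, 167.0]
ft_force: [-0.1, -0.9, -0.9]
finger_gap: 16.9
grip_force: 39.6
```

>>> send_rows:
  increments:
    - [0,0,1.2,0,0,0]
    - [0,0,0,0,0,0]

```text
time: 11.9
tool_pos: [415.2, 142.1, 52.7]
tcp_rot: [-179.9, -0.0, 167.0]
ft_force: [0.4, -0.2, -0.9]
finger_gap: 16.6
grip_force: 39.6
```

>>> send_rows:
  increments:
    - [0,0,1.2,0,0,0]
    - [0,0,0,0,0,0]

```text
time: 12.15
tool_pos: [415.8, 142.2, 52.2]
tcp_rot: [-179.9, 0.0, 167.0]
ft_force: [0.2, -0.5, 3.9]
finger_gap: 16.8
grip_force: 40.0
```

>>> send_rows:
  increments:
    - [0,0,1.2,0,0,0]
    - [0,0,0,0,0,0]

```text
time: 12.4
tool_pos: [415.9, 142.2, 51.0]
tcp_rot: [-179.9, 0.0, 167.0]
ft_force: [-0.8, -1.1, 6.5]
finger_gap: 16.4
grip_force: 40.2
```

Run:
```python
from h import *
from bench import r
s=r.sense();p,R=pose(s);print(s["time"],p,s["finger_gap"],s["ft_force"])
for n in("scene","wrist"):
    d=r.snapshot(n);w=cloud(d)
    m=(np.hypot(w[...,0]-p[0],w[...,1]-p[1])<22)&(w[...,2]>6)&(w[...,2]<50);q=w[m];g=d["img"][m].mean(1)
    print(n,len(q));
    for z in range(6,50,4):
        k=(q[:,2]>=z)&(q[:,2]<z+4);print(z,k.sum(),q[k].mean(0).round(1) if k.any() else "",g[k].mean().round() if k.any() else "")
```

```text
12.4 [415.94071537 142.22999059  51.0329896 ] 16.419836787783662 [-0.834702   -1.05866129  6.4836703 ]
scene 66
6 1 [405.8 156.9   6.5] 83.0
10 1 [410.7 145.2  13.3] 85.0
14 1 [413.9 137.2  18. ] 89.0
18 3 [416.4 137.9  19.9] 93.0
22 11 [421.  133.   24.7] 101.0
26 6 [416.7 135.5  27.1] 96.0
30 9 [417.6 134.3  31.5] 88.0
34 9 [415.9 132.9  36. ] 76.0
38 9 [416.9 133.4  39.6] 68.0
42 12 [418.4 133.3  44.1] 79.0
46 4 [418.1 133.4  47.8] 85.0
wrist 970
6 52 [413.2 142.    8.1] 81.0
10 47 [412.5 141.7  12.1] 79.0
14 53 [412.3 142.2  15.9] 78.0
18 61 [412.  141.8  20.1] 78.0
22 55 [412.  142.8  23.9] 76.0
26 59 [411.  142.1  28. ] 73.0
30 36 [410.  141.5  32.4] 62.0
34 76 [410.2 143.   36. ] 51.0
38 85 [409.6 142.6  40.3] 57.0
42 377 [413.5 141.7  44.1] 117.0
46 69 [414.7 142.2  48.6] 65.0
```

>>> send_rows:
  increments:
    - [0,0,-1.5,0,0,0]
    - [0,0,0,0,0,0]

```text
time: 12.75
tool_pos: [415.6, 142.2, 52.2]
tcp_rot: [-179.9, 0.0, 167.0]
ft_force: [0.1, -0.7, 3.7]
finger_gap: 16.9
grip_force: 40.0
```

>>> send_rows:
  increments:
    - [0,0,0,0,0,0]
    - [0,0,0,0,0,0]
    - [0,0,0,0,0,0]
    - [0,0,-15,0,0,0]
    - [0,0,-30,0,0,0]
  grip: 0.3

```text
time: 13.38
tool_pos: [414.3, 142.0, 97.0]
tcp_rot: [-179.9, -0.2, 167.0]
ft_force: [0.5, 0.6, 0.1]
finger_gap: 30.1
grip_force: 0.0
```

>>> send_rows:
  increments:
    - [0,0,-40,0,0,0]
    - [0,0,0,0,0,0]
  grip: -0.1

```text
time: 13.62
tool_pos: [418.3, 142.9, 141.8]
tcp_rot: [179.9, 0.4, 167.0]
ft_force: [0.2, -0.1, 0.3]
finger_gap: 46.5
grip_force: 0.0
```

```bash
cat >> h.py <<'E'
def look(r,xy):
    for n in("scene","wrist","top"):
        d=r.snapshot(n);w=cloud(d)
        m=(np.hypot(w[...,0]-xy[0],w[...,1]-xy[1])<40)&(w[...,2]>52)&(w[...,2]<100)&(d["img"].mean(2)<70);q=w[m]
        if len(q): print(n,len(q),q.mean(0).round(1),q.min(0).round(),q.max(0).round())
        else: print(n,0)
E
python3 - <<'E'
from h import *
from bench import r
s=r.sense();p,R=pose(s);print(s["time"],p,s["finger_gap"],s["ft_force"])
look(r,[415,142])
a,p,R=plan(p,R,[430,-50,190],Rt);b,p,R=plan(p,R,hole(1,70),Rt);c,p,R=plan(p,R,hole(1,4),Rt,3);show(a+b+c)
E
```

```text
13.625 [418.2983227  142.90626278 141.82754484] 46.5023432147107 [ 0.2342195  -0.07607457  0.26635895]
scene 74 [421.7 137.5  78.8] [414. 131.  57.] [432. 149.  92.]
wrist 552 [418.9 140.6  81.8] [413. 131.  52.] [430. 148.  88.]
top 0
[[-13.8, -46.3, -12.0, 0.0, -0.111, -0.0], [-15.1, -46.3, -10.5, 0.001, -0.111, -0.0], [-16.1, -46.3, -8.7, 0.0, -0.111, -0.0], [-16.9, -46.3, -6.8, 0.001, -0.11, -0.001], [-23.3, -34.8, 25.5, -0.0, -0.0, -0.0]]
[[-23.3, -34.8, 25.5, -0.0, -0.0, -0.0], [-23.3, -34.8, 25.5, -0.0, -0.0, -0.0], [-23.3, -34.8, 25.5, -0.0, -0.0, -0.0], [-23.3, -34.8, 25.5, -0.0, -0.0, -0.0], [-0.0, 0.0, 22.0, -0.0, -0.0, -0.0]]
[[-0.0, 0.0, 22.0, -0.0, -0.0, -0.0], [-0.0, 0.0, 22.0, -0.0, -0.0, -0.0]]
```

>>> send_rows:
  increments:
    - [-13.8,-46.3,-12,0,-0.111,0]
    - [-15.1,-46.3,-10.5,0,-0.111,0]
    - [-16.1,-46.3,-8.7,0,-0.111,0]
    - [-16.9,-46.3,-6.8,0,-0.11,0]
    - [-23.3,-34.8,25.5,0,0,0]

```text
time: 14.4
tool_pos: [451.3, -93.4, 176.4]
tcp_rot: [-179.8, 26.1, 167.0]
ft_force: [1.1, 1.4, 0.9]
finger_gap: 47.0
grip_force: 0.0
```

>>> send_rows:
  increments:
    - [-23.3,-34.8,25.5,0,0,0]
    - [-23.3,-34.8,25.5,0,0,0]
    - [-23.3,-34.8,25.5,0,0,0]
    - [-23.3,-34.8,25.5,0,0,0]
    - [0,0,0,0,0,0]

```text
time: 15.02
tool_pos: [542.3, -257.3, 115.0]
tcp_rot: [179.9, 24.9, 166.8]
ft_force: [-0.6, 0.9, -0.2]
finger_gap: 46.7
grip_force: 0.0
```

>>> send_rows:
  increments:
    - [0,0,0,0,0,0]

```text
time: 15.15
tool_pos: [542.8, -255.4, 118.5]
tcp_rot: [180.0, 25.2, 166.9]
ft_force: [0.1, -0.4, 0.1]
finger_gap: 47.4
grip_force: 0.0
```

Run:
```python
from h import *
from bench import r
p,R=pose(r.sense());print(p)
c,p,R=plan(p,R,hole(1,30),Rt,1);b,p,R=plan(p,R,hole(1,4),Rt,2);show(c+b)
```

```text
[ 542.84268637 -255.38937136  118.47317829]
[[-7.3, 0.7, 35.0, -0.0, -0.01, -0.001], [-0.0, 0.0, 13.0, -0.0, -0.0, 0.0], [-0.0, 0.1, 13.0, -0.0, -0.0, 0.0]]
```

>>> send_rows:
  increments:
    - [0,0,0,0,0,0]
    - [0,0,0,0,0,0]
    - [0,0,0,0,0,0]

```text
time: 15.52
tool_pos: [544.2, -255.8, 121.2]
tcp_rot: [-179.9, 25.4, 167.1]
ft_force: [0.8, 0.3, -0.9]
finger_gap: 46.8
grip_force: 0.0
```

Run:
```python
from h import *
from bench import r
p,R=pose(r.sense());print(p,hole(1,70))
c,p,R=plan(p,R,hole(1,30),Rt,1);b,p,R=plan(p,R,hole(1,4),Rt,2);show(c+b)
```

```text
[ 544.19996164 -255.83625496  121.18592343] [ 547.05070683 -255.61092472  125.89312657]
[[-4.7, 0.9, 36.9, -0.002, -0.006, 0.001], [-0.0, 0.0, 13.0, 0.0, 0.0, 0.0], [-0.0, 0.0, 13.0, 0.0, 0.0, 0.0]]
```

>>> send_rows:
  increments:
    - [-4.5,0.9,37,0,-0.006,0]
    - [0,0,13,0,0,0]
    - [0,0,13,0,0,0]
    - [0,0,0,0,0,0]
    - [0,0,0,0,0,0]

```text
time: 16.15
tool_pos: [574.7, -262.7, 66.0]
tcp_rot: [-179.9, 25.7, 167.0]
ft_force: [-0.4, 0.2, -0.3]
finger_gap: 46.8
grip_force: 0.0
```

>>> send_rows:
  increments:
    - [0,0,0,0,0,0]
    - [0,0,0,0,0,0]
    - [0,0,0,0,0,0]
    - [0,0,0,0,0,0]
  grip: 1

```text
time: 16.65
tool_pos: [574.9, -262.7, 65.9]
tcp_rot: [-179.9, 25.8, 167.0]
ft_force: [-1.7, 1.7, 3.1]
finger_gap: 16.8
grip_force: 39.0
```

>>> send_rows:
  increments:
    - [0,0,1.5,0,0,0]
    - [0,0,1.5,0,0,0]
    - [0,0,0,0,0,0]

```text
time: 17.02
tool_pos: [576.4, -263.1, 63.5]
tcp_rot: [-179.9, 25.8, 167.0]
ft_force: [-3.8, 2.1, 8.5]
finger_gap: 16.5
grip_force: 39.5
```

>>> send_rows:
  increments:
    - [0,0,1.5,0,0,0]
    - [0,0,0,0,0,0]
    - [0,0,0,0,0,0]

```text
time: 17.4
tool_pos: [577.2, -263.4, 62.5]
tcp_rot: [-179.9, 25.8, 167.0]
ft_force: [-5.2, 2.3, 10.8]
finger_gap: 16.4
grip_force: 39.7
```

>>> send_rows:
  increments:
    - [0,0,-10,0,0,0]
    - [0,0,-30,0,0,0]
    - [0,0,-45,0,0,0]
    - [0,0,0,0,0,0]
    - [0,0,0,0,0,0]

```text
time: 18.02
tool_pos: [540.1, -254.3, 137.0]
tcp_rot: [-179.9, 25.7, 167.0]
ft_force: [1.1, 0.0, -1.7]
finger_gap: 16.5
grip_force: 39.2
```

Run:
```python
from h import *
from bench import r
p,R=pose(r.sense());print(p)
show(carry(p,R,box(0,88.5),75))
```

```text
[ 540.11151851 -254.25046178  137.03512298]
[[28.8, 43.5, -28.6, -0.0, -0.001, -0.0], [28.8, 43.5, -28.6, -0.0, -0.0, -0.0], [28.8, 43.5, -28.6, -0.001, -0.001, -0.0], [28.7, 43.6, -28.6, -0.0, -0.0, -0.0], [16.7, 46.8, 5.3, -0.0, 0.09, -0.0]]
[[16.1, 46.8, 6.7, -0.0, 0.09, -0.0], [15.5, 46.8, 8.2, -0.0, 0.09, -0.0], [14.7, 46.8, 9.5, -0.0, 0.09, -0.0], [13.7, 46.7, 10.8, -0.0, 0.09, -0.0], [0.0, 0.0, 27.5, -0.0, -0.0, -0.0]]
[[0.0, 0.0, 27.5, -0.0, -0.0, -0.0]]
```

>>> send_rows:
  increments:
    - [28.8,43.5,-28.6,0,0,0]
    - [28.8,43.5,-28.6,0,0,0]
    - [28.8,43.5,-28.6,0,0,0]
    - [28.8,43.5,-28.6,0,0,0]
    - [16.7,46.8,-4.7,0,0.09,0]

```text
time: 18.65
tool_pos: [423.3, 0.3, 190.5]
tcp_rot: [-180.0, 21.1, 166.9]
ft_force: [0.9, -0.1, 0.0]
finger_gap: 16.7
grip_force: 39.4
```

>>> send_rows:
  increments:
    - [16.1,46.8,-3.3,0,0.09,0]
    - [15.5,46.8,-1.8,0,0.09,0]
    - [14.7,46.8,-0.5,0,0.09,0]
    - [13.7,46.7,0.8,0,0.09,0]
    - [0,0,0,0,0,0]

```text
time: 19.27
tool_pos: [406.8, 196.9, 174.6]
tcp_rot: [-179.7, -0.5, 167.2]
ft_force: [-0.4, -0.6, -0.7]
finger_gap: 16.7
grip_force: 39.5
```

>>> send_rows:
  increments:
    - [0,0,0,0,0,0]
    - [0,0,0,0,0,0]

```text
time: 19.52
tool_pos: [408.0, 194.0, 178.1]
tcp_rot: [-179.9, -0.1, 166.9]
ft_force: [-0.3, 0.1, -0.7]
finger_gap: 16.9
grip_force: 39.5
```

Run:
```python
from h import *
from bench import r
s=r.sense();p,R=pose(s);print(s["time"],p,s["tcp_rot"],s["finger_gap"])
look(r,[419,141])
b=box(0,88.5);c,p,R=plan(p,R,[*b,110],Rv,2);e,p,R=plan(p,R,[*b,60],Rv,2);show(c+e)
```

```text
19.525 [407.96181391 194.03990607 178.06446765] [-1.79906110e+02 -5.16999668e-02  1.66919867e+02] 16.90339005131296
scene 69 [420.7 137.1  79.7] [413. 131.  58.] [431. 148.  90.]
wrist 404 [419.6 142.1  81.4] [413. 132.  53.] [431. 149.  88.]
top 23 [421.9 142.9  86.1] [416. 136.  83.] [428. 150.  91.]
[[-6.4, 0.6, 34.0, -0.001, -0.0, -0.001], [-6.4, 0.5, 34.1, -0.001, -0.001, -0.0], [0.0, 0.0, 25.0, 0.0, 0.0, -0.0], [0.0, 0.0, 25.0, 0.0, 0.0, -0.0]]
```

>>> send_rows:
  increments:
    - [-6.4,0.6,34,0,0,0]
    - [-6.4,0.5,34,0,0,0]
    - [0,0,25,0,0,0]
    - [0,0,25,0,0,0]
    - [0,0,0,0,0,0]

```text
time: 20.3
tool_pos: [419.0, 192.0, 58.8]
tcp_rot: [-179.8, -0.2, 166.9]
ft_force: [-1.0, -0.2, -1.4]
finger_gap: 16.3
grip_force: 39.4
```

>>> send_rows:
  increments:
    - [0,0,0,0,0,0]
    - [0,0,0,0,0,0]

```text
time: 20.55
tool_pos: [421.8, 193.3, 61.9]
tcp_rot: [180.0, 0.1, 167.0]
ft_force: [1.5, 0.4, -1.1]
finger_gap: 16.5
grip_force: 39.5
```

>>> send_rows:
  increments:
    - [0,0,1.5,0,0,0]
    - [0,0,0,0,0,0]

```text
time: 20.8
tool_pos: [420.8, 193.1, 59.0]
tcp_rot: [-179.9, -0.1, 167.0]
ft_force: [0.3, 0.3, -0.2]
finger_gap: 16.5
grip_force: 39.5
```

>>> send_rows:
  increments:
    - [0,0,1.5,0,0,0]
    - [0,0,0,0,0,0]

```text
time: 21.05
tool_pos: [420.5, 192.9, 57.1]
tcp_rot: [-179.9, -0.1, 167.0]
ft_force: [0.8, 1.0, -0.3]
finger_gap: 16.8
grip_force: 39.5
```

>>> send_rows:
  increments:
    - [0,0,1.5,0,0,0]
    - [0,0,0,0,0,0]

```text
time: 21.3
tool_pos: [420.5, 192.9, 55.6]
tcp_rot: [-179.9, -0.1, 167.0]
ft_force: [-0.6, 0.7, -0.6]
finger_gap: 17.0
grip_force: 39.5
```

>>> send_rows:
  increments:
    - [0,0,1,0,0,0]
    - [0,0,0,0,0,0]

```text
time: 21.55
tool_pos: [421.0, 193.0, 55.1]
tcp_rot: [-179.9, -0.0, 167.0]
ft_force: [-0.5, -0.1, 2.5]
finger_gap: 16.8
grip_force: 39.7
```

Contact. Release, rise, and plan for hole 3.

>>> send_rows:
  increments:
    - [0,0,0,0,0,0]
    - [0,0,0,0,0,0]
    - [0,0,0,0,0,0]
    - [0,0,-15,0,0,0]
    - [0,0,-30,0,0,0]
  grip: 0.3

```text
time: 22.18
tool_pos: [419.7, 192.7, 99.9]
tcp_rot: [-179.8, -0.2, 167.0]
ft_force: [0.6, -0.7, -0.2]
finger_gap: 29.9
grip_force: 0.0
```

>>> send_rows:
  increments:
    - [0,0,-50,0,0,0]
    - [0,0,0,0,0,0]
    - [0,0,0,0,0,0]
  grip: -0.1

```text
time: 22.55
tool_pos: [421.1, 193.2, 150.6]
tcp_rot: [-180.0, -0.0, 167.0]
ft_force: [-0.4, 0.0, -1.0]
finger_gap: 47.0
grip_force: 0.0
```

Run:
```python
from h import *
from bench import r
s=r.sense();p,R=pose(s);print(s["time"],p,s["finger_gap"])
look(r,[421,193])
a,p,R=plan(p,R,[430,-50,190],Rt);b,p,R=plan(p,R,hole(3,72),Rt,3);show(a+b)
```

```text
22.55 [421.13905932 193.17441393 150.57306839] 46.98020974110063
scene 69 [429.  187.9  77.9] [421. 182.  56.] [439. 199.  90.]
wrist 486 [426.  191.6  82.4] [419. 182.  54.] [437. 200.  88.]
top 0
[[-12.7, -47.0, -7.9, -0.0, -0.09, -0.0], [-13.3, -47.0, -6.7, -0.0, -0.09, -0.0], [-13.9, -47.0, -5.4, -0.0, -0.09, -0.0], [-14.3, -47.0, -4.2, -0.0, -0.09, -0.0], [-14.7, -46.9, -2.9, -0.001, -0.09, -0.0]]
[[-38.8, -11.6, 41.8, 0.0, -0.0, -0.0], [-38.8, -11.6, 41.8, 0.0, -0.0, -0.0], [-38.9, -11.6, 41.9, 0.0, -0.0, -0.0]]
```

```bash
cat >> h.py <<'E'
L=.45+.21
Rt2=Rr*Ro.from_matrix(np.array([[-np.cos(L),0,np.sin(L)],[0,1,0],[-np.sin(L),0,-np.cos(L)]]))
def h3(back=0): return Rh.apply([586.5,13.2,-190.5])+Rt2.apply([0,0,19-back])
AX=Rt2.inv().apply(Rh.apply([0,0,-1]))
E
python3 - <<'E'
from h import *
from bench import r
p,R=pose(r.sense())
a,p,R=plan(p,R,[430,-70,175],Rt2);b,p,R=plan(p,R,h3(50),Rt2,3);show(a+b);print(h3(50),h3(0),AX)
E
```

```text
[[-13.8, -50.8, -5.2, -0.001, -0.133, 0.0], [-14.4, -50.7, -3.4, -0.0, -0.133, 0.0], [-14.7, -50.8, -1.4, -0.001, -0.132, 0.0], [-14.7, -50.7, 0.5, -0.0, -0.133, 0.0], [-14.5, -50.8, 2.4, -0.001, -0.132, 0.0]]
[[-27.7, -5.1, 49.7, 0.0, -0.0, 0.0], [-27.8, -5.1, 49.8, 0.0, -0.0, 0.0], [-27.7, -5.2, 49.7, 0.0, -0.0, 0.0]]
[ 579.76382728 -120.30181186  108.06187193] [ 609.63396262 -127.19787598   68.56226036] [ 2.08459900e-01 -1.35261898e-17  9.78030915e-01]
```

>>> send_rows:
  increments:
    - [-13.8,-50.8,-5.2,0,-0.133,0]
    - [-14.4,-50.8,-3.4,0,-0.133,0]
    - [-14.7,-50.8,-1.4,0,-0.132,0]
    - [-14.7,-50.7,0.5,0,-0.133,0]
    - [-14.5,-50.8,2.4,0,-0.132,0]

```text
time: 23.32
tool_pos: [476.2, -71.4, 174.0]
tcp_rot: [-179.3, 36.0, 167.2]
ft_force: [0.6, 0.5, -0.6]
finger_gap: 46.8
grip_force: 0.0
```

>>> send_rows:
  increments:
    - [-27.7,-5.1,49.7,0,0,0]
    - [-27.8,-5.1,49.8,0,0,0]
    - [-27.7,-5.2,39.7,0,0,0]
    - [0,0,0,0,0,0]
    - [0,0,0,0,0,0]

```text
time: 23.95
tool_pos: [596.3, -112.6, 120.1]
tcp_rot: [-179.4, 35.7, 167.1]
ft_force: [0.6, 0.2, 1.1]
finger_gap: 46.9
grip_force: 0.0
```

>>> send_rows:
  increments:
    - [0,0,0,0,0,0]
    - [0,0,0,0,0,0]

```text
time: 24.2
tool_pos: [597.8, -112.8, 124.1]
tcp_rot: [-179.3, 36.1, 167.1]
ft_force: [0.7, -0.2, -0.4]
finger_gap: 46.7
grip_force: 0.0
```

Run:
```python
from h import *
from bench import r
s=r.sense();p,R=pose(s);print(p,s["tcp_rot"],Rt2.as_euler("xyz",degrees=True),s["joint_pos"])
c,p,R=plan(p,R,h3(26),Rt2,1);b,p,R=plan(p,R,h3(0),Rt2,2);show(c+b)
```

```text
[ 597.83437061 -112.80863997  124.09191778] [-179.3248994    36.09826892  167.12041279] [180.          37.81521448 167.        ] [-16.33135695 -16.5870338  127.26066229   2.47710489  33.26930814
 -94.86075406]
[[21.6, -11.0, 27.7, -0.011, -0.03, 0.002], [0.0, -0.0, 13.0, 0.0, 0.0, -0.0], [0.0, -0.1, 13.0, 0.0, 0.0, -0.0]]
```

Run:
```python
from h import *
from bench import r
s=r.sense();p,R=pose(s)
a,p,R=plan(p,R,h3(50),Rt2,2);show(a)
```

```text
[[11.2, -5.6, 1.8, -0.005, -0.015, 0.001], [11.1, -5.7, 1.7, -0.006, -0.015, 0.001]]
```

>>> send_rows:
  increments:
    - [11.2,-5.6,1.8,-0.005,-0.015,0]
    - [11.1,-5.6,1.8,-0.005,-0.015,0]
    - [0,0,0,0,0,0]
    - [0,0,0,0,0,0]

```text
time: 24.7
tool_pos: [580.2, -120.5, 107.4]
tcp_rot: [-179.9, 37.7, 167.1]
ft_force: [0.3, -0.0, -0.3]
finger_gap: 47.2
grip_force: 0.0
```

Run:
```python
from h import *
from bench import r
s=r.sense();p,R=pose(s);print(p,h3(50))
a,p,R=plan(p,R,h3(0),Rt2,4);show(a)
```

```text
[ 580.16276847 -120.49703608  107.37901997] [ 579.76382728 -120.30181186  108.06187193]
[[-0.0, 0.0, 12.3, -0.0, -0.0, 0.0], [-0.1, 0.0, 12.3, -0.0, -0.0, 0.0], [-0.0, 0.1, 12.3, -0.0, -0.001, 0.001], [-0.0, 0.0, 12.3, -0.001, -0.0, 0.0]]
```

Push axis in tool frame is (0.21, 0, 0.98).

>>> send_rows:
  increments:
    - [0,0,12.3,0,0,0]
    - [0,0,12.3,0,0,0]
    - [0,0,12.3,0,0,0]
    - [0,0,12.3,0,0,0]
    - [0,0,0,0,0,0]

```text
time: 25.32
tool_pos: [609.2, -126.9, 66.8]
tcp_rot: [-179.9, 37.6, 167.1]
ft_force: [-0.7, -0.7, -0.4]
finger_gap: 47.1
grip_force: 0.0
```

>>> send_rows:
  increments:
    - [0,0,0,0,0,0]
    - [0,0,0,0,0,0]
    - [0,0,0,0,0,0]
    - [0,0,0,0,0,0]
    - [0,0,0,0,0,0]
  grip: 1

```text
time: 25.95
tool_pos: [609.0, -127.2, 67.2]
tcp_rot: [-179.9, 37.6, 167.1]
ft_force: [0.6, 1.9, 1.0]
finger_gap: 16.8
grip_force: 38.9
```

>>> send_rows:
  increments:
    - [0.3,0,1.5,0,0,0]
    - [0.3,0,1.5,0,0,0]
    - [0,0,0,0,0,0]

```text
time: 26.32
tool_pos: [610.4, -127.5, 64.3]
tcp_rot: [-179.9, 37.6, 167.1]
ft_force: [1.3, 1.7, 3.4]
finger_gap: 16.9
grip_force: 39.0
```

>>> send_rows:
  increments:
    - [0.3,0,1.5,0,0,0]
    - [0,0,0,0,0,0]
    - [0,0,0,0,0,0]

```text
time: 26.7
tool_pos: [610.9, -127.7, 63.0]
tcp_rot: [-179.9, 37.6, 167.1]
ft_force: [2.1, 1.4, 3.5]
finger_gap: 16.8
grip_force: 39.1
```

Weak (about 3 N, nearly flat). Pull it out along the hole axis.

>>> send_rows:
  increments:
    - [-2.1,0,-9.8,0,0,0]
    - [-5.2,0,-24.5,0,0,0]
    - [-9.5,0,-44,0,0,0]
    - [0,0,0,0,0,0]
    - [0,0,0,0,0,0]

```text
time: 27.32
tool_pos: [576.1, -119.6, 133.8]
tcp_rot: [-179.9, 37.5, 167.1]
ft_force: [0.4, -0.7, -1.3]
finger_gap: 17.0
grip_force: 39.4
```

```bash
cat >> h.py <<'E'
Rv2=Rr*Ro.from_matrix(np.array([[-np.cos(.21),0,np.sin(.21)],[0,1,0],[-np.sin(.21),0,-np.cos(.21)]]))
def put(z): return np.array([*box(0,163)+Rv2.apply([0,0,19])[:2],z])
E
python3 - <<'E'
from h import *
from bench import r
s=r.sense();p,R=pose(s);print(p,s["finger_gap"],s["ft_force"],put(180))
a,p,R=plan(p,R,[425,-40,200],Rt2,vmax=45);b,p,R=plan(p,R,put(180),Rv2,vmax=45);show(a);show(b)
E
```

```text
[ 576.06776363 -119.62633608  133.82790299] 17.046754649488054 [ 0.38850108 -0.68139669 -1.34568208] [434.21222464 265.14202779 180.        ]
[[18.1, 8.7, -30.6, -0.0, -0.001, 0.0], [18.1, 8.7, -30.6, -0.0, -0.001, 0.0], [18.1, 8.7, -30.7, -0.0, -0.001, 0.0], [18.0, 8.8, -30.6, -0.0, -0.001, 0.001], [18.1, 8.7, -30.7, -0.001, -0.002, 0.0]]
[[8.5, 42.8, -3.0, 0.0, 0.064, 0.0], [8.6, 42.8, -2.4, 0.0, 0.064, 0.0], [8.8, 42.8, -1.8, 0.0, 0.064, 0.0], [8.9, 42.8, -1.3, 0.0, 0.065, 0.0], [8.9, 42.7, -0.7, 0.0, 0.064, 0.0]]
[[9.0, 42.8, -0.2, 0.0, 0.065, 0.0], [8.9, 42.7, 0.5, 0.0, 0.064, 0.0]]
```

>>> send_rows:
  increments:
    - [18.1,8.7,-30.6,0,0,0]
    - [18.1,8.7,-30.6,0,0,0]
    - [18.1,8.7,-30.6,0,0,0]
    - [18.1,8.7,-30.6,0,0,0]
    - [18.1,8.7,-30.6,0,0,0]

```text
time: 27.95
tool_pos: [476.3, -39.5, 173.2]
tcp_rot: [-179.2, 36.0, 167.0]
ft_force: [-1.2, 0.7, -2.2]
finger_gap: 16.9
grip_force: 39.6
```

>>> send_rows:
  increments:
    - [8.5,42.8,-3,0,0.064,0]
    - [8.6,42.8,-2.4,0,0.064,0]
    - [8.8,42.8,-1.8,0,0.064,0]
    - [8.9,42.8,-1.3,0,0.065,0]
    - [8.9,42.8,-0.7,0,0.064,0]

```text
time: 28.58
tool_pos: [483.7, 179.6, 156.7]
tcp_rot: [-179.1, 17.5, 166.9]
ft_force: [-0.1, 0.3, 0.8]
finger_gap: 17.2
grip_force: 39.6
```

>>> send_rows:
  increments:
    - [9,42.8,-0.2,0,0.065,0]
    - [8.9,42.8,0.5,0,0.064,0]
    - [0,0,0,0,0,0]
    - [0,0,0,0,0,0]
    - [0,0,0,0,0,0]

```text
time: 29.2
tool_pos: [487.7, 264.4, 152.7]
tcp_rot: [-179.3, 10.4, 166.7]
ft_force: [-0.2, 0.1, -1.3]
finger_gap: 16.7
grip_force: 39.7
```

Run:
```python
from h import *
from bench import r
s=r.sense();p,R=pose(s);print(s["time"],p,s["tcp_rot"],Rv2.as_euler("xyz",degrees=True),s["finger_gap"])
look(r,[419,141]);look(r,[424,192])
a,p,R=plan(p,R,put(115),Rv2,2);b,p,R=plan(p,R,put(62),Rv2,3);show(a+b)
```

```text
29.2 [487.70669056 264.44750744 152.74467356] [-179.28903422   10.42166826  166.70774657] [180.         12.0321137 167.       ] 16.66830129805145
scene 71 [420.7 137.2  78.9] [413. 130.  58.] [430. 148.  90.]
wrist 803 [420.8 144.4  78.5] [413. 134.  52.] [431. 150.  88.]
top 23 [421.9 142.9  86.4] [416. 136.  82.] [428. 150.  90.]
scene 69 [428.3 188.3  78.3] [420. 182.  56.] [438. 200.  90.]
wrist 663 [427.9 194.   80.5] [421. 183.  53.] [438. 200.  88.]
top 24 [427.9 193.1  85.4] [423. 186.  78.] [434. 201.  90.]
[[29.1, -5.6, 13.9, -0.007, -0.014, -0.002], [29.3, -5.7, 13.5, -0.006, -0.014, -0.003], [3.7, 0.0, 17.3, -0.0, -0.0, 0.0], [3.7, 0.0, 17.3, -0.0, -0.0, 0.0], [3.6, 0.0, 17.2, -0.0, -0.0, 0.0]]
```

>>> send_rows:
  increments:
    - [29.1,-5.6,10,-0.007,-0.014,0]
    - [29.3,-5.7,8,-0.006,-0.014,0]
    - [0,0,0,0,0,0]
    - [0,0,0,0,0,0]

```text
time: 30.0
tool_pos: [433.8, 267.1, 125.8]
tcp_rot: [179.8, 12.1, 166.7]
ft_force: [0.2, 0.9, -0.8]
finger_gap: 17.0
grip_force: 39.6
```

Run:
```python
from h import *
from bench import r
s=r.sense();p,R=pose(s);print(s["time"],p,s["tcp_rot"])
a,p,R=plan(p,R,put(62),Rv2,4);show(a)
for n in("scene","top"):
    d=r.snapshot(n);w=cloud(d)
    m=(w[...,2]>14)&(w[...,2]<75)&(w[...,0]>395)&(w[...,0]<470)&(w[...,1]>235)&(w[...,1]<292);q=w[m]
    for z in range(14,75,10):
        k=(q[:,2]>=z)&(q[:,2]<z+10)
        if k.any(): print(n,z,k.sum(),q[k].mean(0).round(1))
```

```text
30.0 [433.75831663 267.10731106 125.8054167 ] [179.83680708  12.12917834 166.74960847]
[[3.1, -0.5, 15.6, 0.0, 0.0, -0.001], [3.1, -0.5, 15.7, 0.001, 0.001, -0.001], [3.2, -0.5, 15.6, 0.0, 0.0, -0.001], [3.1, -0.4, 15.7, 0.001, 0.001, -0.001]]
```

>>> send_rows:
  increments:
    - [3.1,-0.5,15.6,0,0,0]
    - [3.1,-0.5,15.6,0,0,0]
    - [3.1,-0.5,15.6,0,0,0]
    - [3.1,-0.5,15.6,0,0,0]
    - [0,0,0,0,0,0]

```text
time: 30.72
tool_pos: [432.0, 263.8, 58.9]
tcp_rot: [-179.9, 11.9, 166.8]
ft_force: [-0.0, 0.0, -0.5]
finger_gap: 16.5
grip_force: 39.6
```

>>> send_rows:
  increments:
    - [0,0,0,0,0,0]
    - [0,0,0,0,0,0]

```text
time: 30.98
tool_pos: [434.1, 265.2, 62.2]
tcp_rot: [179.8, 12.1, 166.7]
ft_force: [0.2, 0.2, -0.8]
finger_gap: 16.8
grip_force: 39.6
```

>>> send_rows:
  increments:
    - [0.3,0,1.5,0,0,0]
    - [0,0,0,0,0,0]

```text
time: 31.22
tool_pos: [433.6, 264.8, 59.9]
tcp_rot: [179.9, 12.1, 166.7]
ft_force: [0.0, -0.2, -1.5]
finger_gap: 16.9
grip_force: 39.6
```

>>> send_rows:
  increments:
    - [0.3,0,1.5,0,0,0]
    - [0,0,0,0,0,0]

```text
time: 31.48
tool_pos: [433.4, 264.7, 58.0]
tcp_rot: [179.9, 12.0, 166.7]
ft_force: [0.4, 0.6, -0.3]
finger_gap: 17.0
grip_force: 39.6
```

>>> send_rows:
  increments:
    - [0.2,0,1.2,0,0,0]
    - [0,0,0,0,0,0]

```text
time: 31.72
tool_pos: [433.4, 264.7, 56.8]
tcp_rot: [179.9, 12.0, 166.8]
ft_force: [0.7, -0.1, -0.9]
finger_gap: 16.8
grip_force: 39.6
```

>>> send_rows:
  increments:
    - [0.2,0,1.2,0,0,0]
    - [0,0,0,0,0,0]

```text
time: 31.98
tool_pos: [433.5, 264.7, 55.6]
tcp_rot: [179.9, 12.0, 166.7]
ft_force: [0.1, -1.1, -0.8]
finger_gap: 16.6
grip_force: 39.6
```

>>> send_rows:
  increments:
    - [0.2,0,1,0,0,0]
    - [0,0,0,0,0,0]

```text
time: 32.22
tool_pos: [433.8, 264.8, 54.9]
tcp_rot: [179.9, 12.1, 166.7]
ft_force: [0.2, -0.6, 1.1]
finger_gap: 16.7
grip_force: 39.8
```

Run:
```python
from h import *
from bench import r
d=r.snapshot("wrist");w=cloud(d)
p,R=pose(r.sense());c=box(0,163);print(c,p)
m=(np.hypot(w[...,0]-c[0],w[...,1]-c[1])<28)&(w[...,2]>8)&(w[...,2]<44);q=w[m]
for z in range(8,44,5):
    k=(q[:,2]>=z)&(q[:,2]<z+5)
    if k.any(): print(z,k.sum(),q[k].mean(0).round(1),np.percentile(q[k],[5,95],axis=0).round(0)[:,:2].tolist())
```

```text
[430.353 266.033] [433.7539406  264.79063991  54.92741102]
8 91 [430.2 265.7  10.6] [[427.0, 256.0], [435.0, 274.0]]
13 101 [429.6 264.6  15.5] [[427.0, 255.0], [435.0, 273.0]]
18 107 [429.2 265.5  20.6] [[427.0, 256.0], [435.0, 274.0]]
23 108 [428.9 265.4  25.5] [[426.0, 255.0], [434.0, 274.0]]
28 91 [427.9 265.5  29.9] [[426.0, 257.0], [433.0, 273.0]]
33 138 [427.5 265.8  35.5] [[425.0, 255.0], [433.0, 274.0]]
38 184 [427.4 265.6  40.8] [[425.0, 255.0], [433.0, 274.0]]
43 103 [429.  264.2  43.6] [[426.0, 256.0], [434.0, 273.0]]
```

>>> send_rows:
  increments:
    - [0,0,0,0,0,0]
    - [0,0,0,0,0,0]
    - [0,0,0,0,0,0]
    - [0,0,-15,0,0,0]
    - [0,0,-30,0,0,0]
  grip: 0.3

```text
time: 32.9
tool_pos: [423.4, 266.2, 98.7]
tcp_rot: [-180.0, 11.9, 166.8]
ft_force: [0.1, 1.3, -0.1]
finger_gap: 29.8
grip_force: 0.0
```

>>> send_rows:
  increments:
    - [0,0,-50,0,0,0]
    - [0,0,-50,0,0,0]
    - [0,0,0,0,0,0]
    - [0,0,0,0,0,0]

```text
time: 33.4
tool_pos: [404.0, 271.6, 197.1]
tcp_rot: [179.9, 12.1, 166.8]
ft_force: [0.5, -0.0, 0.1]
finger_gap: 29.9
grip_force: 0.0
```

Run:
```python
from h import *
from bench import r
s=r.sense();print(s["time"],s["tool_pos"],s["ft_force"])
for xy in([419,141],[424,192],[430,266]): look(r,xy)
t=r.snapshot("top");w=cloud(t);o=np.load("top0.npz");wo=cloud(dict(o))
sc=r.snapshot("scene");ws=cloud(sc);so=cloud(dict(np.load("scene0.npz")))
# bystanders: before / after
for n,A,B in(("top",wo,w),("scene",so,ws)):
  for nm,x,y,h in(("tin",472,4,9),("reel",450,-285,30),("cap",655,-10,20)):
    for W in(A,B):
        m=(np.hypot(W[...,0]-x,W[...,1]-y)<50)&(W[...,2]>h)&(W[...,2]<62);print(n,nm,m.sum(),W[m].mean(0).round(1) if m.any() else "")
m=(w[...,2]>60)&(w[...,2]<80)&(w[...,1]>330)&(w[...,1]<420)&(w[...,0]>420)&(w[...,0]<520);k=np.median(w[m],0);print("knob",m.sum(),k)
v=k[:2]-[482,297];print("angle knob", np.degrees(np.arctan2(v[1],v[0])),np.linalg.norm(v))
```

```text
33.4 [404.04087674 271.57062965 197.10091785] [ 0.48711344 -0.04663576  0.113121  ]
scene 69 [420.7 137.3  78.7] [413. 130.  58.] [431. 149.  90.]
wrist 432 [419.5 143.2  77.9] [412. 132.  53.] [431. 149.  88.]
top 23 [421.9 143.   85.7] [416. 136.  82.] [428. 151.  91.]
scene 64 [428.4 186.8  77.8] [420. 153.  58.] [438. 197.  91.]
wrist 411 [426.4 193.5  79.1] [420. 183.  53.] [438. 200.  88.]
top 25 [428.2 193.3  85.5] [423. 187.  80.] [434. 201.  89.]
scene 46 [437.6 259.2  73.7] [430. 255.  56.] [444. 266.  87.]
wrist 388 [435.3 263.9  80. ] [429. 254.  53.] [447. 272.  88.]
top 26 [438.5 263.9  86.7] [432. 256.  82.] [446. 271.  91.]
top tin 187 [475.4   9.2  17.9]
top tin 184 [475.4   9.1  18.2]
top reel 215 [ 456.  -285.1   54.8]
top reel 212 [ 455.9 -285.2   55.1]
top cap 55 [668.1  29.2  43.2]
top cap 56 [668.3  29.3  43.5]
scene tin 223 [472.1   4.7  18.7]
scene tin 225 [472.1   4.9  18.6]
scene reel 463 [ 454.6 -289.4   55. ]
scene reel 466 [ 454.5 -289.4   55. ]
scene cap 112 [667.8  25.4  37.7]
scene cap 112 [667.7  25.1  37.7]
knob 26 [467.40472275 383.98498331  72.89602227]
angle knob 99.52497637451464 88.20096053050267
```

```bash
python3 -c "
from bench import r
print(r.hand_in())"
```

```text
the job is handed in; nothing more can be done
None
```

The job is handed in at about 33 s. The cover is swung to about 1.68 rad, the weak plunger (hole 3) stands in the small bay, the two stiff ones (holes 1 and 2) stand in the open bay, and the loose things have not moved.

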